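Pack up the bench grinder's short foot

TASK

The bench grinder rocks because the rubber foot at its front left corner is lost and only a short steel stub hangs there. Slide the two thin blue packers under that stub one after the other, the first flat on the bench and the second flat on top of it, so that the stub stands well over both and the grinder can no longer rock. Do not shove or tip the grinder, and leave the thick orange packer alone.

Things in the scene. Friction and masses are not known exactly. Their poses are not given: they have to be found in the camera images.
- short_foot (a point): Steel stub (30 mm round) at the front left of the green bench grinder (3.5 kg, loose, level on three rubber feet). Point: centre of underside, 22.5 mm above the bench, 2.5 mm more than two blue packers. x: from the grinder's front to its back, the way to slide packers in; y left; z up. Base plate, z 36 to 50 mm, overhangs 23 mm in front and at the left; wheels (to z 190 mm) begin 35 mm behind.
- blue1_mid (a point): One of two identical, interchangeable flat blue plastic packers, 110 x 40 x 10 mm (length, width, thickness), 50 g, lying flat on the bench. Point: its centre, 5 mm above its underside. x along the length (both ends alike), y across the width, z up. Can be pinched across its 40 mm width near an end.
- blue2_mid (a point): The other of two identical, interchangeable flat blue plastic packers, 110 x 40 x 10 mm (length, width, thickness), 50 g, lying flat on the bench. Point: its centre, 5 mm above its underside. x along the length (both ends alike), y across the width, z up. Can be pinched across its 40 mm width near an end.
- orange_mid (a point): A bystander: a thick orange plastic packer, 110 x 40 x 30 mm, too thick for the gap. This point is its centre, 15 mm above its underside; x along its length.
There are look-alikes about, which are no part of the job. Leave any red or turquoise look-alike of the part that bears blue1_mid alone.

How it is judged (in metres and radians):
On the way, in this order (a step that is already met when the one before it is completed fails the run):
1. one blue packer lies flat on the bench under the stub (((height (world z) of blue1_mid between 0.002 and 0.008 m and x of short_foot in the frame of blue1_mid between -0.047 and 0.047 m and y of short_foot in the frame of blue1_mid between -0.012 and 0.012 m and angle between blue1_mid's own z axis and vertical below 0.1 rad) or (height (world z) of blue2_mid between 0.002 and 0.008 m and x of short_foot in the frame of blue2_mid between -0.047 and 0.047 m and y of short_foot in the frame of blue2_mid between -0.012 and 0.012 m and angle between blue2_mid's own z axis and vertical below 0.1 rad))), for 0.2 s.
2. the other blue packer lies flat on top of it, under the stub too (((height (world z) of blue1_mid between 0.002 and 0.008 m and height (world z) of blue2_mid between 0.012 and 0.019 m and x of short_foot in the frame of blue1_mid between -0.047 and 0.047 m and y of short_foot in the frame of blue1_mid between -0.012 and 0.012 m and angle between each of blue1_mid, blue2_mid's own z axis and vertical below 0.1 rad and x of short_foot in the frame of blue2_mid between -0.047 and 0.047 m and y of short_foot in the frame of blue2_mid between -0.012 and 0.012 m) or (height (world z) of blue2_mid between 0.002 and 0.008 m and height (world z) of blue1_mid between 0.012 and 0.019 m and x of short_foot in the frame of blue2_mid between -0.047 and 0.047 m and y of short_foot in the frame of blue2_mid between -0.012 and 0.012 m and angle between each of blue2_mid, blue1_mid's own z axis and vertical below 0.1 rad and x of short_foot in the frame of blue1_mid between -0.047 and 0.047 m and y of short_foot in the frame of blue1_mid between -0.012 and 0.012 m))), for 0.2 s.
At the end, for the whole second after the job is handed in: One blue packer lies flat on the bench and the other flat on top of it (within about 6 degrees of level), the centre of the stub at least 8 mm inside the outline of both; the grinder stands level within 2 degrees and the stub is within 25 mm of where it began (((height (world z) of blue1_mid between 0.002 and 0.008 m and height (world z) of blue2_mid between 0.012 and 0.019 m and x of short_foot in the frame of blue1_mid between -0.047 and 0.047 m and y of short_foot in the frame of blue1_mid between -0.012 and 0.012 m and angle between each of blue1_mid, blue2_mid's own z axis and vertical below 0.1 rad and x of short_foot in the frame of blue2_mid between -0.047 and 0.047 m and y of short_foot in the frame of blue2_mid between -0.012 and 0.012 m) or (height (world z) of blue2_mid between 0.002 and 0.008 m and height (world z) of blue1_mid between 0.012 and 0.019 m and x of short_foot in the frame of blue2_mid between -0.047 and 0.047 m and y of short_foot in the frame of blue2_mid between -0.012 and 0.012 m and angle between each of blue2_mid, blue1_mid's own z axis and vertical below 0.1 rad and x of short_foot in the frame of blue1_mid between -0.047 and 0.047 m and y of short_foot in the frame of blue1_mid between -0.012 and 0.012 m)) and distance of short_foot from where it was at the start of the episode below 0.025 m and angle between short_foot's own z axis and vertical below 0.035 rad); the robot touches nothing.
It fails at once if the grinder is tipped by more than 5 degrees (angle between short_foot's own z axis and vertical above 0.09 rad).
It fails at once if the grinder is shoved by more than 40 mm (distance of short_foot from where it was at the start of the episode above 0.04 m).
It fails at once if the orange packer is moved by more than 30 mm (distance of orange_mid from where it was at the start of the episode above 0.03 m).
It also fails if it takes over 64 s, if anything falls off the work surface, if the arm or the gripper's body presses on something with over 40 N, if the wrist force passes 120 N, or if a joint passes its speed limit or range.

ROBOT

A 6-joint arm with a two-finger parallel gripper is mounted at the origin on a cart in front of the work surface, level with it; the furniture and walls round the work are solid. World frame = base frame: x ahead of the robot, y to its left, z up, the work surface at z = 0. Lengths are in m, angles in degrees, forces in N, time in s.
With the tool pointing down it reaches from about 0.35 to 0.875 m from the base axis. Payload 4.2 kg.
Tool frame: the origin (TCP) lies at the very end of the fingers, on their centre line; the grasp point (between the pads) lies r.pinch_z behind it (r.pinch_z is the distance from the TCP to the grasp point, in m); z points along the fingers, y is the direction in which the jaws open and shut (so a half turn about z gives the same grasp; the last joint's range is limited). The gripper opens to 87 mm and grips with 3 to 60 N. Pads are 19 mm wide; open, the fingers measure 117 mm over their backs; the gripper's body (75 mm by 190 mm) begins 51 mm behind the grasp point.
Start: joints at [-56.688, 22.042, 0.453, 0, -68.411, -14.817], TCP at [0.198, -0.593, 0.223] pointing down, gripper open.
Joint ranges: [-179.83, 179.83], [-69.29, 118.12], [-61.27, 80.66], [-181.25, 117.63], [-171.15, -9.14], [-177.46, 177.46]. Speed limits (degrees/s): [159.86, 159.86, 180, 180, 180, 180].

INTERFACE

Orientations are given as a 3x3 rotation matrix whose columns are the frame's x, y, z axes.
In Python, from station import r gives the robot as it stands.
- The arm moves only by the tool drive_tool, never from a script. Its argument "series" is a list that holds one entry, the list of rows, each a list of 7 numbers: the shift along the world's x, y, z normalised to -1 to 1, where 1 is 150 mm, then the turn, a rotation vector about the world's x, y, z normalised to -1 to 1, where 1 is pi/2 rad, then the closure in counts, from 0 (fully open) to 255 (shut). In form: [[[dx, dy, dz, ax, ay, az, fingers], ...]]. A call has exactly 10 rows; each row is the pose to reach, as a shift and turn from the pose commanded when the call began; what a row does not reach only later rows make up. A row lasts 1/10 s, in which the tool goes at most 50 mm and 8.59 degrees, less where a joint would pass 70% of its speed; a pose out of reach is approached as far as the arm can. A call with a number of a shift or a turn outside -1 to 1 is refused whole. A call with a gripper value outside its range is refused whole. The fingers move at their own pace and stop on an object; the grip force is fixed at half the most. Time passes only in rows, so rows that repeat a pose let the fingers close, or fill a call up. It gives the time, the measured TCP pose, the force and the opening at its end, in the units of the state.
- r.sense(): the state, without advancing time (a new reading comes with each control period).
- r.capture(name): name is "scene" or "side" or "wrist"; returns the picture (384x512x3 uint8, red, green, blue); there is no depth.
- r.camera_info(name): a dict with "K" (3x3 intrinsics, pixels), "xyz" and "rotation" of the camera in the world; the wrist camera has in their place "hand_eye" (4x4, takes a point from camera to tool coordinates, whose origin is the TCP and whose axes are the flange's). Camera axes: x right, y down, z forward; pixel columns grow to the right and rows downward; lengths in m; the calibration is good to about 2 mm. A picture is of the moment at which its call begins: read the wrist's pose just before it. camera_info takes no time and is no camera call.
- r.finish_job(): hands the job in, once; it reports no verdict.
Trained networks look in the newest picture that a camera, given by its name, has taken for a name from the list of things; names that differ only in an ending like _2 or _b are one class to them, and where a whole thing is asked for, a point or a joint stands for the part that bears it (a point fixed in the world has none). Each returns a list of dicts, best first, with "confidence" (0 to 1); they miss things now and then, are a little off and sometimes report something else, mostly with a low value. They report only what shows in the picture. A call takes as long as a camera call. They do not tell look-alikes from the thing itself.
- r.silhouettes(camera, query): "pixels" (384x512 bool, what is visible of it) and "rect" ([left, top, right, bottom] in pixels, round what is visible of it).
The state is a dict: "time_s": time; "joints": joint angles; "joint_velocities": joint speeds; "effort": joint torques, N m; "tcp_pos": TCP position; "ee_rot": TCP orientation; "wrist_force": force on the tool from outside, world axes, zero at the start; "moment": the same for the moment, N m; "gripper_width": opening from 0.0 (shut) to 1.0 (fully open).
Only numpy, scipy, OpenCV 4.12 (cv2) and the standard library are available. Lean on these libraries where they do the work, as an engineer would, in place of code of your own. Each camera call takes 0.05 s, during which the arm holds its last target.

## Working session

There is one attempt and no reset: what is moved stays moved. The work goes in short steps, Python scripts to look and compute and a tool call to move; the robot and the scene stay as the last step left them, time stands still between calls to the robot, and variables do not carry over. Pictures are saved under pics/ and viewed, and the job is handed in when it is done.

Besides the shell and the picture viewer there is one more tool, called in YAML: its name, and indented under it one key for each argument. drive_tool: Moves the arm, as the interface text tells. Scaled input: -1 to 1 covers 150 mm each way for a shift and pi/2 rad each way for a turn. Its arguments: {"type":"object","properties":{"series":{"type":"array"}},"required":["series"]}

```bash
ls -la; mkdir -p pics
python3 - <<'E'
from station import r
import cv2, numpy as np
s=r.sense()
for k,v in s.items(): print(k, np.round(v,4).tolist())
print(r.pinch_z)
for n in ["scene","side","wrist"]:
    im=r.capture(n); cv2.imwrite(f"pics/{n}0.png", im[:,:,::-1])
    ci=r.camera_info(n)
    print(n,{k:np.round(v,4).tolist() for k,v in ci.items()})
E
```

```text
total 12
drwxr-xr-x  3 agent agent 4096 Dec  5 17:48 .
drwxr-xr-x 23 root  root  4096 Dec  5 17:48 ..
drwxr-xr-x  2 agent agent 4096 Dec  5 17:48 pics
time_s 0.0
joints [-56.6894, 22.0917, 0.3803, -0.0298, -68.4112, -14.8167]
joint_velocities [-0.0362, -0.0904, 0.0734, 0.0254, 0.081, 0.1005]
effort [0.0006, -39.0663, 18.7408, 4.2199, 0.0111, -0.0002]
tcp_pos [0.1981, -0.5921, 0.2215]
ee_rot [[-0.9484, -0.317, -0.0008], [-0.317, 0.9484, 0.0021], [0.0001, 0.0022, -1.0]]
wrist_force [-0.4276, 0.2208, 0.0143]
moment [0.0285, 0.0332, -0.0577]
gripper_width 1.0013
0.0187
scene {'K': [[406.4855, 0.0, 256.1328], [0.0, 406.4855, 187.1931], [0.0, 0.0, 1.0]], 'xyz': [-0.1505, 0.5592, 0.7036], 'rotation': [[-0.6258, -0.4689, 0.6233], [-0.78, 0.3691, -0.5053], [0.0068, -0.8024, -0.5967]]}
side {'K': [[370.9977, 0.0, 262.1905], [0.0, 370.9977, 197.3743], [0.0, 0.0, 1.0]], 'xyz': [0.1796, 0.7119, 0.5625], 'rotation': [[-0.8751, -0.2776, 0.3964], [-0.4837, 0.4728, -0.7365], [0.017, -0.8363, -0.548]]}
wrist {'K': [[346.3698, 0.0, 254.4568], [0.0, 346.3698, 189.8164], [0.0, 0.0, 1.0]], 'hand_eye': [[-0.0003, -0.9704, -0.2415, 0.0656], [1.0, -0.0001, -0.0008, 0.0008], [0.0007, -0.2415, 0.9704, -0.1621], [0.0, 0.0, 0.0, 1.0]]}
```

View pics/scene0.png

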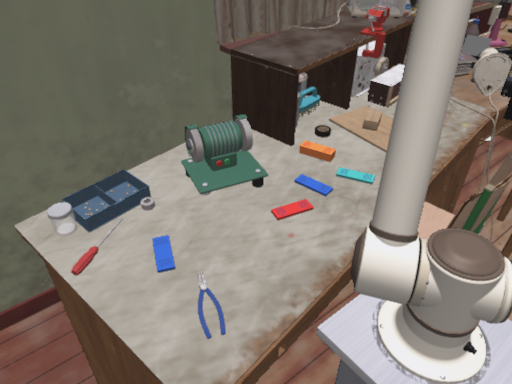

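View pics/side0.png

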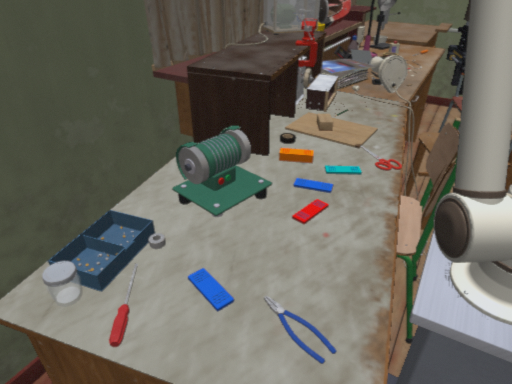

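View pics/wrist0.png

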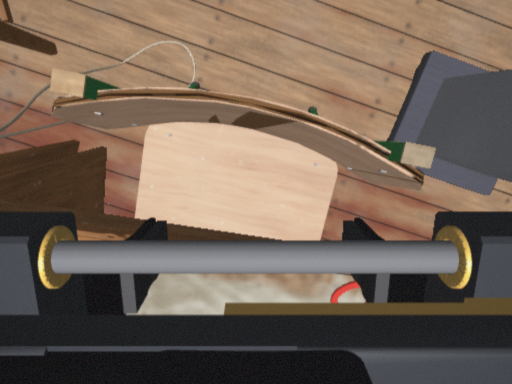

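```bash
cat > h.py <<'E'
from station import r
import numpy as np, cv2
CI={n:r.camera_info(n) for n in ["scene","side","wrist"]}
def cam(n, s=None):
    ci=CI[n]
    K=np.array(ci["K"])
    if n!="wrist":
        return K,np.array(ci["rotation"]),np.array(ci["xyz"])
    s=s or r.sense()
    T=np.eye(4);T[:3,:3]=s["ee_rot"];T[:3,3]=s["tcp_pos"]
    C=T@np.array(ci["hand_eye"])
    return K,C[:3,:3],C[:3,3]
def proj(c,P):
    K,R,t=c
    q=(np.atleast_2d(P)-t)@R
    return np.c_[q[:,0]/q[:,2]*K[0,0]+K[0,2], q[:,1]/q[:,2]*K[1,1]+K[1,2]]
def back(c,uv,z):
    K,R,t=c
    uv=np.atleast_2d(uv).astype(float)
    d=np.c_[(uv[:,0]-K[0,2])/K[0,0],(uv[:,1]-K[1,2])/K[1,1],np.ones(len(uv))]@R.T
    return t+d*((z-t[2])/d[:,2])[:,None]
def crop(im,x0,y0,x1,y1,k,name):
    c=cv2.resize(im[y0:y1,x0:x1],None,fx=k,fy=k,interpolation=cv2.INTER_CUBIC)
    cv2.imwrite(name,c[:,:,::-1])
E
python3 - <<'E'
from h import *
for n in ["scene","side"]:
    im=r.capture(n); np.save(f"pics/{n}.npy",im)
    c=cam(n)
    for q in ["blue1_mid","orange_mid","short_foot"]:
        for d in r.silhouettes(n,q):
            m=d["pixels"]; v=np.argwhere(m)
            cen=v[:,::-1].mean(0)
            print(n,q,round(d["confidence"],2),np.round(d["rect"]).tolist(),m.sum(),cen.round(1),im[m].mean(0).round(), back(c,cen,0.01).round(3))
            np.save(f"pics/m_{n}_{q}_{int(cen[0])}.npy",m)
im=np.load("pics/scene.npy"); crop(im,160,100,360,230,4,"pics/scene_c.png")
im=np.load("pics/side.npy"); crop(im,150,110,350,230,4,"pics/side_c.png")
print(r.sense()["time_s"])
E
```

```text
scene blue1_mid 0.75 [338.0, 166.0, 374.0, 183.0] 371 [355.6 175.6] [ 85. 170. 172.] [[ 0.436 -0.298  0.01 ]]
scene blue1_mid 0.74 [296.0, 176.0, 336.0, 198.0] 382 [313.9 185.1] [ 66. 103. 189.] [[ 0.479 -0.165  0.01 ]]
scene orange_mid 0.67 [298.0, 143.0, 336.0, 160.0] 470 [317.2 150.8] [179. 108.  65.] [[ 0.606 -0.309  0.01 ]]
scene short_foot 0.58 [180.0, 115.0, 267.0, 192.0] 4518 [221.8 155.9] [ 80. 103.  93.] [[ 0.772 -0.047  0.01 ]]
side blue1_mid 0.89 [291.0, 203.0, 327.0, 226.0] 449 [310.2 211.3] [185.  42.  45.] [[ 0.441 -0.036  0.01 ]]
side blue1_mid 0.64 [294.0, 179.0, 334.0, 193.0] 364 [313.3 185.1] [ 42.  91. 180.] [[ 0.483 -0.161  0.01 ]]
side blue1_mid 0.56 [326.0, 166.0, 362.0, 176.0] 265 [343.1 169.8] [ 21. 152. 155.] [[ 0.439 -0.293  0.01 ]]
side orange_mid 0.92 [281.0, 150.0, 311.0, 160.0] 364 [297.  155.5] [164.  87.  15.] [[ 0.602 -0.309  0.01 ]]
side short_foot 0.64 [175.0, 125.0, 270.0, 218.0] 5377 [218.1 172.4] [66. 92. 82.] [[ 0.76  -0.083  0.01 ]]
0.55
```

View pics/scene_c.png

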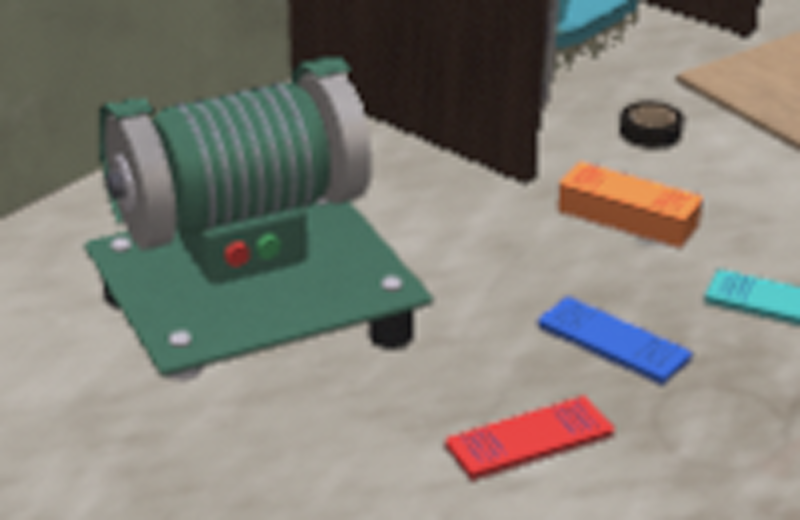

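View pics/side_c.png

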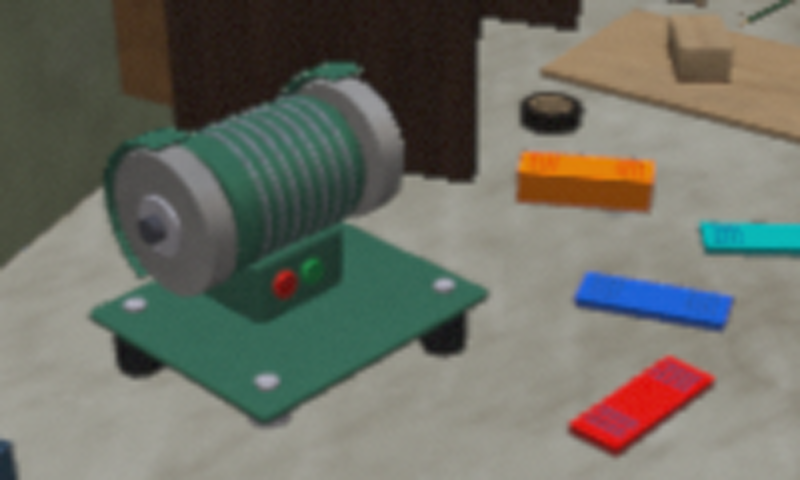

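Run:
```python
from h import *
def tri(ps):
    A=[];b=[]
    for n,uv in ps:
        K,R,t=cam(n)
        d=np.array([(uv[0]-K[0,2])/K[0,0],(uv[1]-K[1,2])/K[1,1],1])@R.T
        d/=np.linalg.norm(d)
        M=np.eye(3)-np.outer(d,d); A.append(M); b.append(M@t)
    return np.linalg.solve(sum(A),sum(b))
S=lambda u,v:((u+.5)/4-.5+160,(v+.5)/4-.5+100)
D=lambda u,v:((u+.5)/4-.5+150,(v+.5)/4-.5+110)
pts={"fl":(S(163,368),D(267,412),.05),"fr":(S(433,295),D(490,291),.05),"bl":(S(86,244),D(90,313),.05),
"boltfl":(S(180,337),D(266,380),.053),"boltfr":(S(391,283),D(444,285),.053),"boltbl":(S(121,243),D(134,303),.053)}
for k,(a,b,z) in pts.items():
    print(k,tri([("scene",a),("side",b)]).round(4),back(cam("scene"),a,z).round(4)[0],back(cam("side"),b,z).round(4)[0])
```

```text
fl [0.616  0.1298 0.0442] [0.6084 0.1341 0.05  ] [0.6119 0.1355 0.05  ]
fr [ 0.5694 -0.0673  0.0427] [ 0.5628 -0.0614  0.05  ] [ 0.5628 -0.0548  0.05  ]
bl [0.787  0.0894 0.039 ] [0.7715 0.0972 0.05  ] [0.7744 0.1024 0.05  ]
boltfl [0.6349 0.1039 0.0464] [0.6272 0.1083 0.053 ] [0.629  0.1118 0.053 ]
boltfr [ 0.5953 -0.0495  0.0477] [ 0.5894 -0.0447  0.053 ] [ 0.5909 -0.0415  0.053 ]
boltbl [0.7621 0.0734 0.0461] [0.7526 0.0785 0.053 ] [0.7544 0.0818 0.053 ]
```

```bash
cat >> h.py <<'E'
from scipy.optimize import minimize
def box(x,y,yaw,L=.11,W=.04,z0=0,z1=.01):
    c,s=np.cos(yaw),np.sin(yaw)
    P=[]
    for a in (-1,1):
        for b in (-1,1):
            for z in (z0,z1):
                P.append([x+c*a*L/2-s*b*W/2,y+s*a*L/2+c*b*W/2,z])
    return np.array(P)
def fill(c,P,win,k=8):
    x0,y0,x1,y1=win
    uv=proj(c,P); uv=((uv-[x0,y0]+.5)*k-.5)
    h=cv2.convexHull(np.float32(uv))
    m=np.zeros(((y1-y0)*k,(x1-x0)*k),np.uint8)
    cv2.fillConvexPoly(m,np.int32(np.round(h*16)),1,shift=4)
    return cv2.resize(m.astype(np.float32),(x1-x0,y1-y0),interpolation=cv2.INTER_AREA)
def bluemask(im):
    hsv=cv2.cvtColor(im,cv2.COLOR_RGB2HSV)
    return ((hsv[...,0]>105)&(hsv[...,0]<128)&(hsv[...,1]>110)&(hsv[...,2]>70)).astype(np.uint8)
def fitbox(obs,p0,z0=0,z1=.01,H=None):
    # obs: list of (cam tuple, mask float, win)
    def cost(p):
        s=0
        for c,m,w in obs:
            f=fill(c,box(p[0],p[1],p[2],z0=z0,z1=z1),w)
            mm=m[w[1]:w[3],w[0]:w[2]].astype(np.float32)
            s+=np.abs(f-mm).sum()/max(mm.sum(),1)
        return s
    best=None
    for dy in (0,.3,-.3,.8,-.8,1.5):
        q=np.array([p0[0],p0[1],p0[2]+dy])
        sx=np.array([q,q+[.015,0,0],q+[0,.015,0],q+[0,0,.3]])
        o=minimize(cost,q,method="Nelder-Mead",options=dict(initial_simplex=sx,xatol=1e-4,fatol=1e-4,maxiter=300))
        if best is None or o.fun<best.fun: best=o
    return best
E
python3 - <<'E'
from h import *
reg={"A":{"scene":(285,165,350,210),"side":(285,170,345,200)},"B":{"scene":(140,225,190,280),"side":(175,258,245,320)}}
for k in reg:
    obs=[]
    for n in ("scene","side"):
        im=np.load(f"pics/{n}.npy"); m=bluemask(im); w=reg[k][n]
        v=np.argwhere(m[w[1]:w[3],w[0]:w[2]])[:,::-1]+[w[0],w[1]]
        cen=v.mean(0); 
        p=back(cam(n),cen,.005)[0]
        o=(cam(n),m,w); obs.append(o)
        b=fitbox([o],[p[0],p[1],0])
        print(k,n,len(v),cen.round(1),b.x[:2].round(4),np.degrees(b.x[2]).round(1),round(b.fun,3))
    b=fitbox(obs,[p[0],p[1],0])
    print(k,"both",b.x[:2].round(4),np.degrees(b.x[2]).round(1),round(b.fun,3))
E
```

```text
A scene 345 [313.4 184.4] [ 0.4901 -0.1721] 8.8 0.216
A side 330 [313.  184.7] [ 0.4888 -0.1726] 12.5 0.185
A both [ 0.489  -0.1724] 12.2 0.408
B scene 573 [162.9 253.3] [0.5161 0.3016] -21.4 0.109
B side 892 [210.5 288.8] [0.516  0.3021] -22.2 0.118
B both [0.5157 0.3017] 158.4 0.229
```

Run:
```python
from h import *
out=[]
for n,w in (("scene",(285,165,350,210)),("side",(285,170,350,215))):
    im=np.load(f"pics/{n}.npy").copy(); k=6
    for kk,(p) in (("A",(.489,-.1724,np.radians(12.2))),):
        c=cv2.resize(im[w[1]:w[3],w[0]:w[2]],None,fx=k,fy=k,interpolation=cv2.INTER_NEAREST)
        mm=cv2.resize(bluemask(im)[w[1]:w[3],w[0]:w[2]],None,fx=k,fy=k,interpolation=cv2.INTER_NEAREST)
        cs,_=cv2.findContours(mm,cv2.RETR_EXTERNAL,cv2.CHAIN_APPROX_NONE)
        cv2.drawContours(c,cs,-1,(255,255,0),1)
        h=cv2.convexHull(np.float32((proj(cam(n),box(*p))-[w[0],w[1]]+.5)*k-.5))
        cv2.polylines(c,[np.int32(h)],True,(255,0,255),1)
        out.append(c)
cv2.imwrite("pics/ovA.png",np.vstack(out)[:,:,::-1])
```

```text
(no output)
```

View pics/ovA.png

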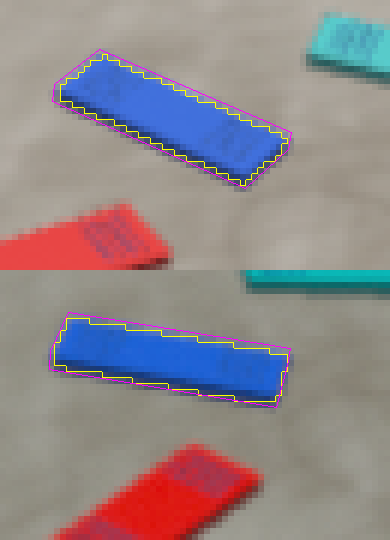

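drive_tool:
  series:
    - [[0.05, 0.08, 0, 0, 0, 0, 80], [0.12, 0.2, 0, 0, 0, 0, 80], [0.19, 0.32, 0, 0, 0, 0, 80], [0.26, 0.44, -0.02, 0, 0, 0, 80], [0.33, 0.56, -0.04, 0, 0, -0.02, 80], [0.4, 0.68, -0.08, 0, 0, -0.04, 80], [0.46, 0.78, -0.12, 0, 0, -0.05, 80], [0.52, 0.88, -0.15, 0, 0, -0.06, 80], [0.57, 0.95, -0.18, 0, 0, -0.07, 80], [0.6, 1.0, -0.2, 0, 0, -0.083, 80]]

```text
time_s: 1.55
tcp_pos: [0.2889, -0.4411, 0.1925]
ee_rot: [[-0.981, -0.192, 0.0], [-0.192, 0.981, 0.0], [-0.0, 0.0, -1.0]]
wrist_force: [0.5, 0.1, -0.1]
gripper_width: 0.69
```

drive_tool:
  series:
    - [[0.06, 0.1, 0, 0, 0, 0, 80], [0.13, 0.22, 0, 0, 0, 0, 80], [0.2, 0.33, 0, 0, 0, 0, 80], [0.26, 0.44, 0, 0, 0, 0, 80], [0.33, 0.55, -0.02, 0, 0, 0, 80], [0.39, 0.66, -0.05, 0, 0, 0, 80], [0.44, 0.74, -0.1, 0, 0, 0, 80], [0.48, 0.8, -0.15, 0, 0, 0, 80], [0.52, 0.85, -0.18, 0, 0, 0, 80], [0.54, 0.88, -0.2, 0, 0, 0, 80]]

```text
time_s: 2.55
tcp_pos: [0.3696, -0.31, 0.1622]
ee_rot: [[-0.981, -0.192, -0.0], [-0.192, 0.981, 0.0], [0.0, 0.0, -1.0]]
wrist_force: [0.2, -0.2, -0.5]
gripper_width: 0.686
```

drive_tool:
  series:
    - [[0.06, 0.1, -0.02, 0, 0, 0, 80], [0.13, 0.22, -0.05, 0, 0, 0, 80], [0.2, 0.33, -0.1, 0, 0, 0, 80], [0.26, 0.44, -0.18, 0, 0, 0, 80], [0.33, 0.55, -0.26, 0, 0, 0, 80], [0.39, 0.66, -0.34, 0, 0, 0, 80], [0.45, 0.74, -0.42, 0, 0, 0, 80], [0.5, 0.81, -0.48, 0, 0, 0, 80], [0.53, 0.85, -0.53, 0, 0, 0, 80], [0.54, 0.87, -0.55, 0, 0, 0, 80]]

```text
time_s: 3.55
tcp_pos: [0.4505, -0.1798, 0.0792]
ee_rot: [[-0.981, -0.192, -0.001], [-0.192, 0.981, 0.0], [0.001, 0.0, -1.0]]
wrist_force: [1.0, 0.4, 0.1]
gripper_width: 0.688
```

Run:
```python
from h import *
for n in ("scene","side","wrist"):
    s=r.sense(); im=r.capture(n); np.save(f"pics/{n}1.npy",im)
    if n!="wrist": 
        c=im[100:250,200:400].copy()
    if n=="scene": crop(im,220,90,420,240,3,"pics/a1.png")
    if n=="side": crop(im,220,90,420,240,3,"pics/a2.png")
    if n=="wrist":
        c=im.copy()
        for p in ((.489,-.1724,np.radians(12.2)),(.489,-.1724,np.radians(10))):
            h=cv2.convexHull(np.float32(proj(cam("wrist",s),box(*p))))
            cv2.polylines(c,[np.int32(h)],True,(255,0,255),1)
        cv2.imwrite("pics/a3.png",c[:,:,::-1])
a=cv2.imread("pics/a1.png");b=cv2.imread("pics/a2.png")
cv2.imwrite("pics/a12.png",np.vstack([a[:, :],b])[:, :][:,0:600][:900:1][::1])
cv2.imwrite("pics/a12.png",cv2.resize(np.hstack([a,b]),(800,300)))
```

```text
(no output)
```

View pics/a12.png

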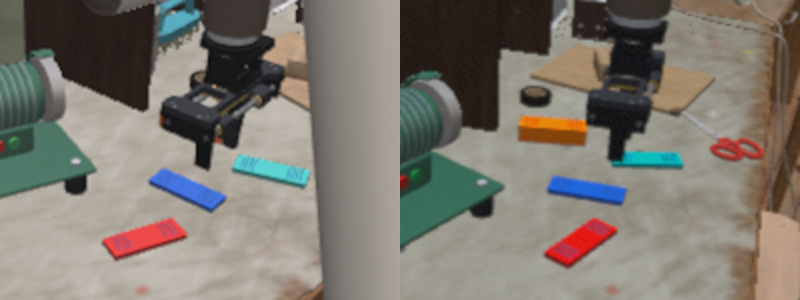

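View pics/a3.png

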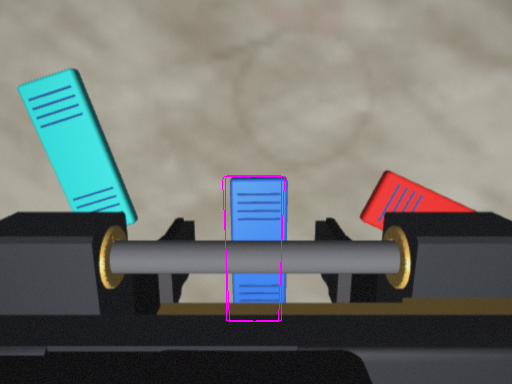

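drive_tool:
  series:
    - [[0, 0.01, -0.05, 0, 0, 0, 80], [0, 0.02, -0.12, 0, 0, 0, 80], [0, 0.02, -0.2, 0, 0, 0, 80], [0, 0.02, -0.28, 0, 0, 0, 80], [0, 0.02, -0.36, 0, 0, 0, 80], [0, 0.02, -0.42, 0, 0, 0, 80], [0, 0.02, -0.47, 0, 0, 0, 80], [0, 0.02, -0.5, 0, 0, 0, 80], [0, 0.02, -0.5, 0, 0, 0, 80], [0, 0.02, -0.5, 0, 0, 0, 80]]

```text
time_s: 4.7
tcp_pos: [0.4505, -0.1772, 0.0052]
ee_rot: [[-0.982, -0.191, 0.001], [-0.191, 0.982, -0.0], [-0.0, -0.0, -1.0]]
wrist_force: [0.6, 0.3, -0.3]
gripper_width: 0.687
```

Run:
```python
from h import *
for i in range(3):
    s=r.sense(); print(np.round(s["tcp_pos"],4),s["time_s"])
s=r.sense(); im=r.capture("wrist"); cv2.imwrite("pics/b3.png",im[:,:,::-1])
print(np.round(r.sense()["tcp_pos"],4), np.round(r.sense()["wrist_force"],2))
```

```text
[ 0.4505 -0.1772  0.0052] 4.7
[ 0.4505 -0.1772  0.0052] 4.7
[ 0.4505 -0.1772  0.0052] 4.7
[ 0.4507 -0.1772  0.0054] [-0.16  0.32 -0.38]
```

View pics/b3.png

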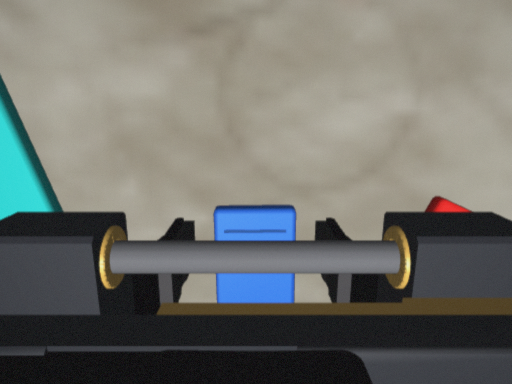

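drive_tool:
  series:
    - [[0, 0, -0.01, 0, 0, 0, 80], [0, 0, -0.022, 0, 0, 0, 80], [0, 0, -0.022, 0, 0, 0, 140], [0, 0, -0.022, 0, 0, 0, 200], [0, 0, -0.022, 0, 0, 0, 255], [0, 0, -0.022, 0, 0, 0, 255], [0, 0, -0.022, 0, 0, 0, 255], [0, 0, -0.022, 0, 0, 0, 255], [0, 0, -0.022, 0, 0, 0, 255], [0, 0, -0.022, 0, 0, 0, 255]]

```text
time_s: 5.75
tcp_pos: [0.4503, -0.1772, 0.0018]
ee_rot: [[-0.982, -0.191, 0.0], [-0.191, 0.982, 0.0], [-0.0, -0.0, -1.0]]
wrist_force: [0.8, -0.5, -0.1]
gripper_width: 0.453
```

drive_tool:
  series:
    - [[0, 0, 0.06, 0, 0, 0, 255], [0, 0, 0.16, 0, 0, 0, 255], [0, 0, 0.28, 0, 0, 0, 255], [-0.02, 0.02, 0.4, 0, 0, 0, 255], [-0.04, 0.1, 0.5, 0, 0, 0, 255], [-0.06, 0.24, 0.58, 0, 0, 0, 255], [-0.08, 0.4, 0.64, 0, 0, 0, 255], [-0.1, 0.56, 0.65, 0, 0, 0, 255], [-0.1, 0.7, 0.65, 0, 0, 0, 255], [-0.1, 0.8, 0.65, 0, 0, 0, 255]]

```text
time_s: 6.75
tcp_pos: [0.4351, -0.0561, 0.1]
ee_rot: [[-0.981, -0.192, 0.001], [-0.192, 0.981, 0.0], [-0.001, 0.0, -1.0]]
wrist_force: [0.9, -0.7, -0.6]
gripper_width: 0.455
```

drive_tool:
  series:
    - [[0.01, 0.1, 0, 0, 0, -0.01, 255], [0.03, 0.22, 0, 0, 0, -0.03, 255], [0.05, 0.36, 0, 0, 0, -0.06, 255], [0.07, 0.5, 0, 0, 0, -0.1, 255], [0.09, 0.64, 0, 0, 0, -0.14, 255], [0.12, 0.76, 0, 0, 0, -0.18, 255], [0.14, 0.86, 0, 0, 0, -0.22, 255], [0.16, 0.94, 0, 0, 0, -0.25, 255], [0.18, 0.98, 0, 0, 0, -0.265, 255], [0.2, 1.0, 0, 0, 0, -0.272, 255]]

```text
time_s: 7.75
tcp_pos: [0.4653, 0.0933, 0.0997]
ee_rot: [[-0.973, 0.232, 0.0], [0.232, 0.973, 0.0], [-0.0, 0.0, -1.0]]
wrist_force: [-0.5, 0.4, -0.7]
gripper_width: 0.455
```

drive_tool:
  series:
    - [[0.01, 0.03, -0.02, 0, 0, 0, 255], [0.03, 0.08, -0.06, 0, 0, 0, 255], [0.05, 0.14, -0.12, 0, 0, 0, 255], [0.07, 0.2, -0.18, 0, 0, 0, 255], [0.09, 0.25, -0.25, 0, 0, 0, 255], [0.11, 0.29, -0.31, 0, 0, 0, 255], [0.12, 0.32, -0.37, 0, 0, 0, 255], [0.127, 0.333, -0.41, 0, 0, 0, 255], [0.127, 0.333, -0.433, 0, 0, 0, 255], [0.127, 0.333, -0.433, 0, 0, 0, 255]]

```text
time_s: 8.75
tcp_pos: [0.484, 0.1424, 0.0338]
ee_rot: [[-0.973, 0.233, -0.001], [0.233, 0.973, -0.001], [0.001, -0.001, -1.0]]
wrist_force: [-0.7, -0.0, 0.4]
gripper_width: 0.456
```

```bash
cat > look.py <<'E'
from h import *
import sys
tag=sys.argv[1]
S=np.array([.628,.108]); psi=np.radians(-13.5)
s=r.sense(); print(np.round(s["tcp_pos"],4))
w=dict(scene=(140,110,290,240),side=(140,140,290,270))
for n in ("scene","side"):
    im=r.capture(n); np.save(f"pics/{n}_{tag}.npy",im)
    crop(im,*w[n],5,f"pics/{n}_{tag}.png")
im=r.capture("wrist"); cv2.imwrite(f"pics/wrist_{tag}.png",im[:,:,::-1])
E
python3 look.py c1
```

```text
[0.484  0.1424 0.0338]
```

View pics/scene_c1.png

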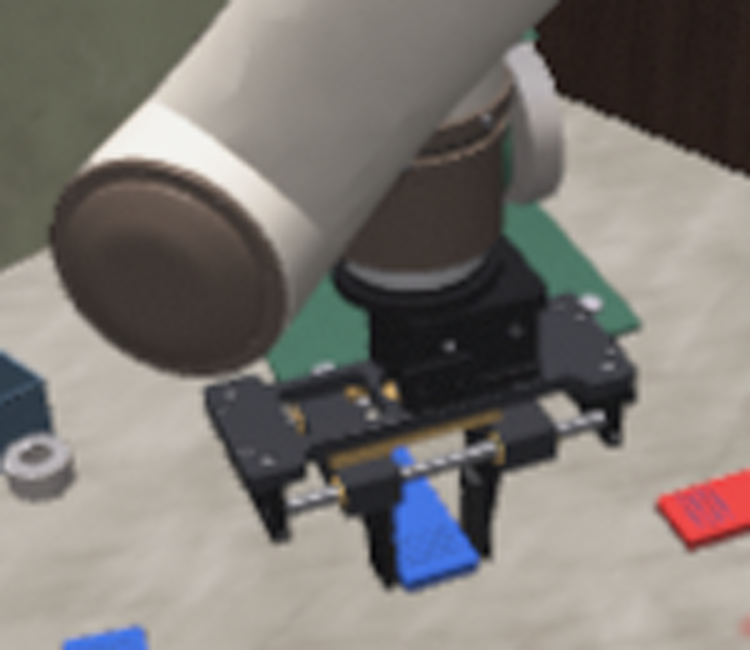

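View pics/side_c1.png

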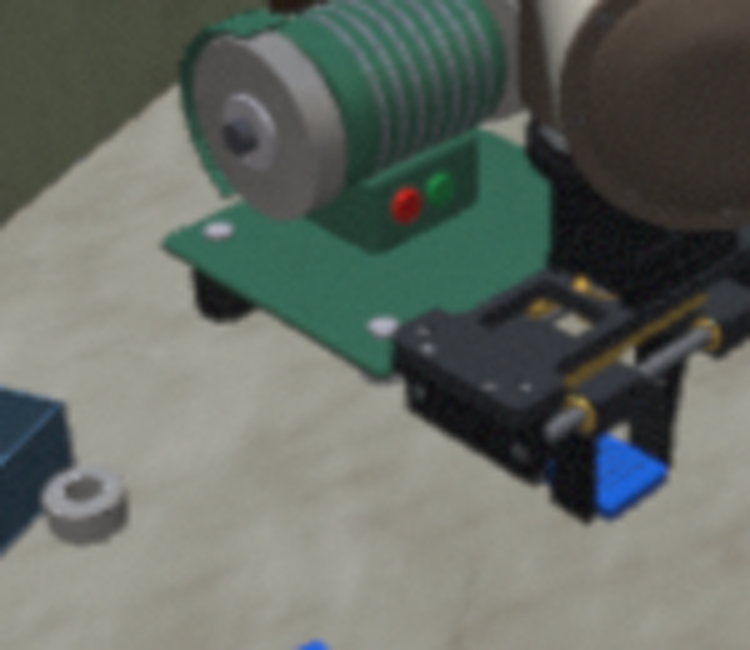

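View pics/wrist_c1.png

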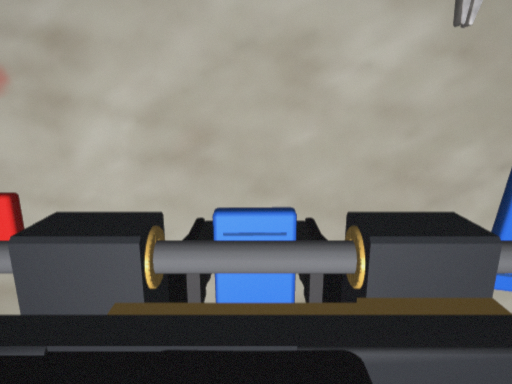

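Run:
```python
from h import *
tcp=np.array([.484,.1424]); a=np.radians(166.5); d=np.array([np.cos(a),np.sin(a)])
w=dict(scene=(200,200,250,240),side=(240,215,290,255))
outs=[]
for n in ("scene","side"):
    im=np.load(f"pics/{n}_c1.npy"); x0,y0,x1,y1=w[n];k=8
    c=cv2.resize(im[y0:y1,x0:x1],None,fx=k,fy=k,interpolation=cv2.INTER_CUBIC)
    ctr=tcp-d*.040
    P=box(ctr[0],ctr[1],a,z0=.032,z1=.042)
    uv=(proj(cam(n),P)-[x0,y0]+.5)*k-.5
    for i,j in ((5,7),(4,6),(4,5),(6,7),(1,5),(3,7)):
        cv2.line(c,tuple(np.int32(uv[i])),tuple(np.int32(uv[j])),(255,0,255),1)
    outs.append(c)
cv2.imwrite("pics/ov_c1.png",np.hstack(outs)[:,:,::-1])
```

```text
(no output)
```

View pics/ov_c1.png

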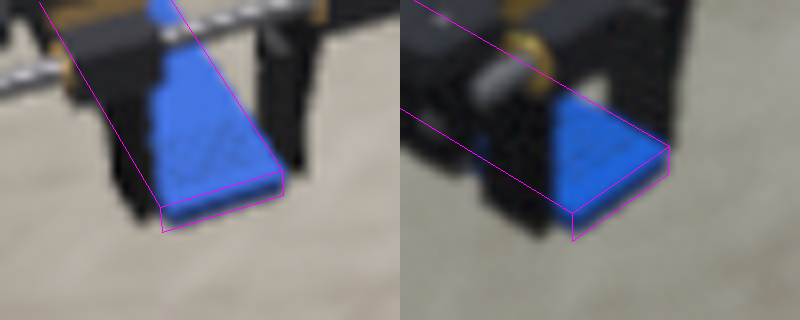

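drive_tool:
  series:
    - [[0, 0, -0.03, 0, 0, 0, 255], [0, 0, -0.08, 0, 0, 0, 255], [0, 0, -0.13, 0, 0, 0, 255], [0, 0, -0.17, 0, 0, 0, 255], [0.01, -0.002, -0.19, 0, 0, 0, 255], [0.04, -0.01, -0.2, 0, 0, 0, 255], [0.09, -0.022, -0.2, 0, 0, 0, 255], [0.14, -0.034, -0.2, 0, 0, 0, 255], [0.18, -0.043, -0.2, 0, 0, 0, 255], [0.2, -0.048, -0.2, 0, 0, 0, 255]]

```text
time_s: 9.9
tcp_pos: [0.5154, 0.1355, 0.0045]
ee_rot: [[-0.972, 0.233, 0.001], [0.233, 0.972, 0.0], [-0.001, 0.001, -1.0]]
wrist_force: [0.7, -0.6, -0.7]
gripper_width: 0.452
```

drive_tool:
  series:
    - [[0.02, -0.005, 0, 0, 0, 0, 255], [0.06, -0.014, 0, 0, 0, 0, 255], [0.11, -0.026, 0, 0, 0, 0, 255], [0.16, -0.038, 0, 0, 0, 0, 255], [0.21, -0.05, 0, 0, 0, 0, 255], [0.26, -0.062, 0, 0, 0, 0, 255], [0.3, -0.072, 0, 0, 0, 0, 255], [0.33, -0.079, 0, 0, 0, 0, 255], [0.35, -0.084, 0, 0, 0, 0, 255], [0.35, -0.084, 0, 0, 0, 0, 255]]

```text
time_s: 10.9
tcp_pos: [0.5671, 0.1229, 0.0042]
ee_rot: [[-0.972, 0.233, 0.0], [0.233, 0.972, 0.0], [-0.0, 0.0, -1.0]]
wrist_force: [0.4, 0.7, -0.1]
gripper_width: 0.453
```

```bash
python3 look.py c2
```

```text
[0.5671 0.1229 0.0042]
```

View pics/scene_c2.png

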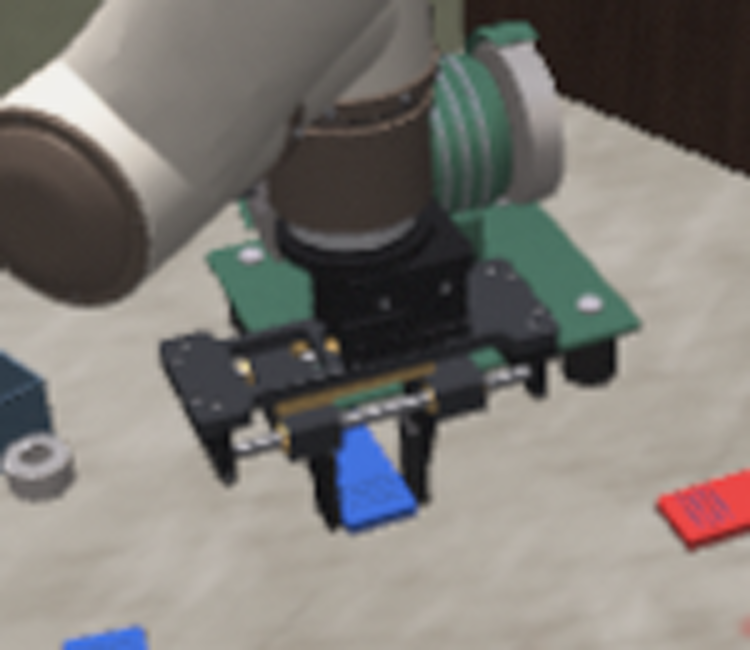

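View pics/side_c2.png

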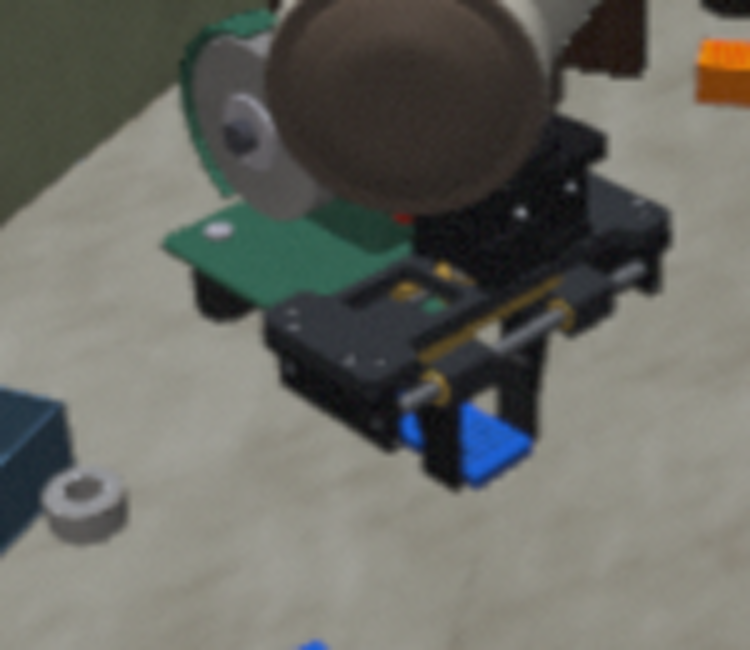

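drive_tool:
  series:
    - [[0, 0, -0.006, 0, 0, 0, 255], [0, 0, -0.012, 0, 0, 0, 255], [0, 0, -0.015, 0, 0, 0, 255], [0, 0, -0.015, 0, 0, 0, 220], [0, 0, -0.015, 0, 0, 0, 180], [0, 0, -0.015, 0, 0, 0, 140], [0, 0, -0.015, 0, 0, 0, 100], [0, 0, -0.015, 0, 0, 0, 80], [0, 0, -0.015, 0, 0, 0, 80], [0, 0, -0.015, 0, 0, 0, 80]]

```text
time_s: 12.05
tcp_pos: [0.5669, 0.123, 0.0021]
ee_rot: [[-0.973, 0.233, 0.0], [0.233, 0.973, 0.0], [-0.0, 0.0, -1.0]]
wrist_force: [-0.9, -1.0, -0.9]
gripper_width: 0.663
```

Run:
```python
from h import *
s=r.sense(); print(np.round(s["tcp_pos"],4),s["gripper_width"])
im=r.capture("wrist"); cv2.imwrite("pics/d3.png",im[:,:,::-1])
```

```text
[0.5669 0.123  0.0021] 0.6626245065293052
```

View pics/d3.png

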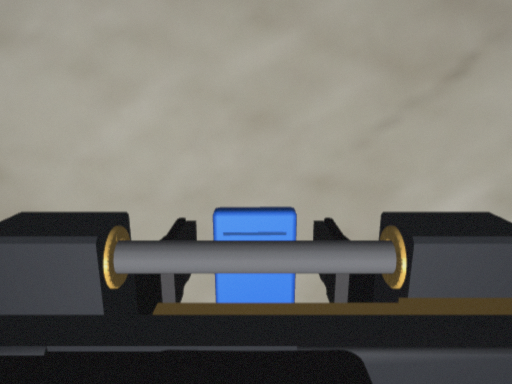

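drive_tool:
  series:
    - [[0, 0, 0.06, 0, 0, 0, 80], [0, 0, 0.16, 0, 0, 0, 80], [0, 0, 0.28, 0, 0, 0, 80], [-0.04, 0, 0.4, 0, 0, 0, 80], [-0.12, 0.05, 0.5, 0, 0, 0, 80], [-0.24, 0.18, 0.57, 0, 0, -0.02, 80], [-0.36, 0.33, 0.6, 0, 0, -0.04, 80], [-0.47, 0.48, 0.6, 0, 0, -0.06, 80], [-0.55, 0.6, 0.6, 0, 0, -0.08, 80], [-0.59, 0.67, 0.6, 0, 0, -0.09, 80]]

```text
time_s: 13.1
tcp_pos: [0.4776, 0.2247, 0.0931]
ee_rot: [[-0.93, 0.367, 0.001], [0.367, 0.93, 0.001], [-0.001, 0.001, -1.0]]
wrist_force: [0.3, -0.9, 1.6]
gripper_width: 0.686
```

drive_tool:
  series:
    - [[0, 0.06, 0, 0, 0, 0, 80], [0, 0.14, 0, 0, 0, 0, 80], [0, 0.24, 0, 0, 0, 0, 80], [0, 0.34, 0, 0, 0, 0, 80], [0, 0.44, 0, 0, 0, 0, 80], [0, 0.52, 0, 0, 0, 0, 80], [0, 0.58, 0, 0, 0, 0, 80], [0, 0.61, 0, 0, 0, 0, 80], [0, 0.62, 0, 0, 0, 0, 80], [0, 0.62, 0, 0, 0, 0, 80]]

```text
time_s: 14.1
tcp_pos: [0.4782, 0.3163, 0.0919]
ee_rot: [[-0.93, 0.368, -0.0], [0.368, 0.93, -0.0], [0.0, -0.0, -1.0]]
wrist_force: [1.0, -0.5, -0.8]
gripper_width: 0.687
```

```bash
cat > look2.py <<'E'
from h import *
import sys
tag=sys.argv[1]
B=(.5157,.3017,np.radians(158.4))
s=r.sense(); print(np.round(s["tcp_pos"],4))
im=r.capture("wrist"); np.save(f"pics/wrist_{tag}.npy",im)
c=im.copy()
h=cv2.convexHull(np.float32(proj(cam("wrist",s),box(*B))))
cv2.polylines(c,[np.int32(h)],True,(255,0,255),1)
cv2.imwrite(f"pics/wrist_{tag}.png",c[:,:,::-1])
for n in ("scene","side"):
    im=r.capture(n); np.save(f"pics/{n}_{tag}.npy",im); cv2.imwrite(f"pics/{n}_{tag}.png",im[:,:,::-1])
E
python3 look2.py e1
```

```text
[0.4782 0.3163 0.0919]
```

View pics/wrist_e1.png

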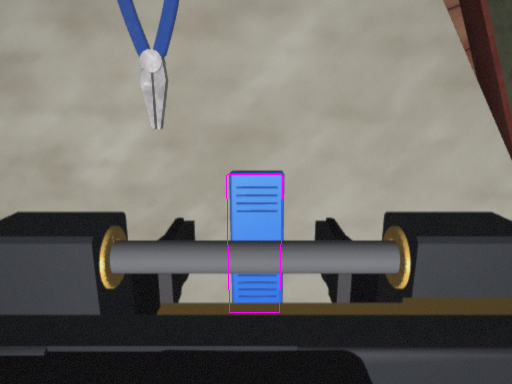

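View pics/scene_e1.png

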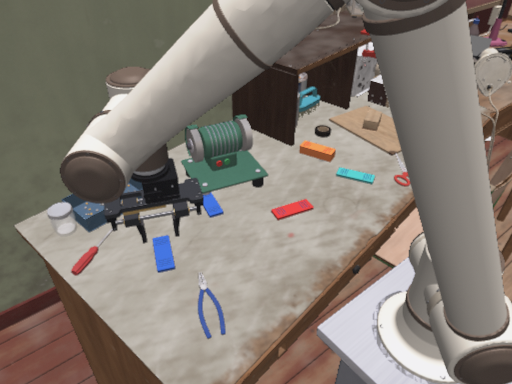

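View pics/side_e1.png

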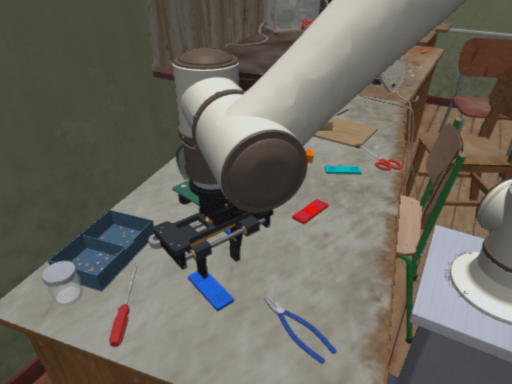

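Run:
```python
from h import *
for n,pts in (("scene",[(98,227),(150,196),(66,200),(63,232),(120,220),(98,248),(147,208)]),("side",[(97,290),(152,238),(55,260),(66,302),(134,270),(124,310),(157,248)])):
    print(n,back(cam(n),pts,0.0).round(3)[:,:2].tolist())
```

```text
scene [[0.701, 0.387], [0.737, 0.224], [0.864, 0.414], [0.738, 0.463], [0.692, 0.332], [0.629, 0.416], [0.694, 0.254]]
side [[0.707, 0.415], [0.726, 0.24], [0.854, 0.401], [0.734, 0.465], [0.685, 0.338], [0.624, 0.425], [0.691, 0.261]]
```

drive_tool:
  series:
    - [[0, 0, -0.05, 0, 0, 0, 80], [0, 0, -0.13, 0, 0, 0, 80], [0, 0, -0.22, 0, 0, 0, 80], [0, 0, -0.32, 0, 0, 0, 80], [0, 0, -0.42, 0, 0, 0, 80], [0, 0, -0.5, 0, 0, 0, 80], [0, 0, -0.56, 0, 0, 0, 80], [0, 0, -0.59, 0, 0, 0, 80], [0, 0, -0.6, 0, 0, 0, 80], [0, 0, -0.6, 0, 0, 0, 80]]

```text
time_s: 15.25
tcp_pos: [0.4785, 0.3166, 0.0022]
ee_rot: [[-0.93, 0.367, 0.0], [0.367, 0.93, 0.0], [-0.0, 0.0, -1.0]]
wrist_force: [0.1, 0.3, 0.4]
gripper_width: 0.686
```

drive_tool:
  series:
    - [[0, 0, 0, 0, 0, 0, 120], [0, 0, 0, 0, 0, 0, 160], [0, 0, 0, 0, 0, 0, 200], [0, 0, 0, 0, 0, 0, 255], [0, 0, 0, 0, 0, 0, 255], [0, 0, 0, 0, 0, 0, 255], [0, 0, 0, 0, 0, 0, 255], [0, 0, 0, 0, 0, 0, 255], [0, 0, 0, 0, 0, 0, 255], [0, 0, 0, 0, 0, 0, 255]]

```text
time_s: 16.25
tcp_pos: [0.4786, 0.3167, 0.0025]
ee_rot: [[-0.93, 0.367, 0.001], [0.367, 0.93, 0.0], [-0.0, 0.001, -1.0]]
wrist_force: [-0.7, 1.0, 5.5]
gripper_width: 0.453
```

drive_tool:
  series:
    - [[0, 0, 0.03, 0, 0, 0, 255], [0, 0, 0.09, 0, 0, 0, 255], [0, 0, 0.17, 0, 0, 0, 255], [0, 0, 0.26, 0, 0, 0, 255], [0, 0, 0.36, 0, 0, 0, 255], [0, 0, 0.46, 0, 0, 0, 255], [0, 0, 0.54, 0, 0, 0, 255], [0, 0, 0.6, 0, 0, 0, 255], [0, 0, 0.63, 0, 0, 0, 255], [0, 0, 0.63, 0, 0, 0, 255]]

```text
time_s: 17.25
tcp_pos: [0.4785, 0.3166, 0.0972]
ee_rot: [[-0.93, 0.367, 0.001], [0.367, 0.93, 0.001], [-0.0, 0.001, -1.0]]
wrist_force: [0.8, -0.2, 0.8]
gripper_width: 0.456
```

```bash
python3 look2.py f1
python3 - <<'E'
from h import *
im=np.load("pics/scene_f1.npy"); crop(im,100,130,260,250,4.5,"pics/f_s.png")
im=np.load("pics/side_f1.npy"); crop(im,150,150,290,270,5,"pics/f_d.png")
s=r.sense(); print(s["wrist_force"],s["moment"],s["gripper_width"])
E
```

```text
[0.4785 0.3166 0.0972]
[ 0.3788431  -0.06294467 -0.7101945 ] [-0.01026243  0.0079781  -0.01962671] 0.4549485506636881
```

View pics/wrist_f1.png

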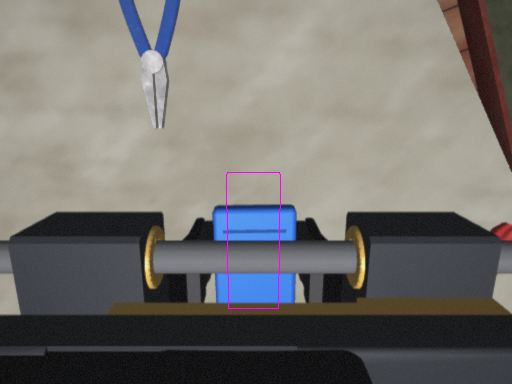

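View pics/f_s.png

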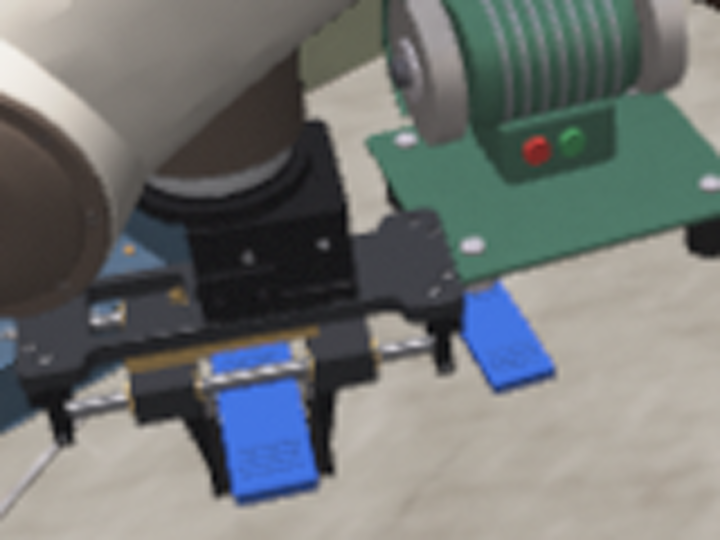

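View pics/f_d.png

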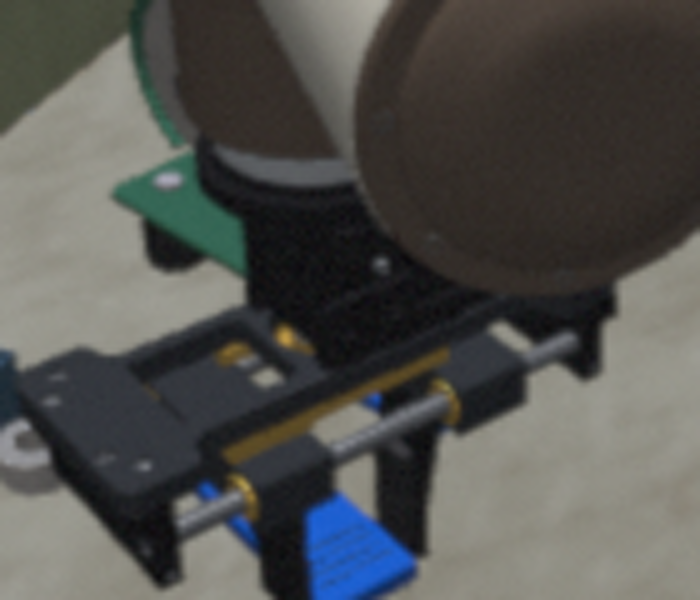

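Run:
```python
from h import *
tcp=np.array([.4785,.3166,.0972]); a=np.arctan2(.367,-.93); d=np.array([np.cos(a),np.sin(a),0]); y=np.array([-d[1],d[0],0])
y=np.array([.367,.93,0])
def held(pitch,off=.041,zb=-.0022):
    # local coords: u along d (outwards), rotates about y at tcp; pitch>0 -> inner tip down
    P=[]
    for u in (-off-.055,-off+.055+0):
        for b in (-.02,.02):
            for z in (zb,zb+.01):
                uu=u*np.cos(pitch); zz=z+u*np.sin(pitch)
                P.append(tcp+d*uu+y*b+np.array([0,0,zz]))
    return np.array(P)
# u=off: centre at tcp - d*off ; outer end at tcp + d*(.055-off)
w=dict(scene=(130,185,190,245),side=(180,235,245,275))
outs=[]
for n in ("scene","side"):
    im=np.load(f"pics/{n}_f1.npy"); x0,y0,x1,y1=w[n];k=10 if n=="scene" else 9
    c=cv2.resize(im[y0:y1,x0:x1],None,fx=k,fy=k,interpolation=cv2.INTER_CUBIC)
    for pt,col in ((0,(255,0,255)),(np.radians(4),(255,255,0)),(np.radians(-4),(0,255,0))):
        uv=(proj(cam(n),held(pt))-[x0,y0]+.5)*k-.5
        for i,j in ((1,3),(3,7),(7,5),(5,1),(4,6),(0,4),(0,2),(2,6),(4,5),(6,7)):
            cv2.line(c,tuple(np.int32(uv[i])),tuple(np.int32(uv[j])),col,1)
    cv2.imwrite(f"pics/ovf_{n}.png",c[:,:,::-1])
```

```text
(no output)
```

View pics/ovf_scene.png

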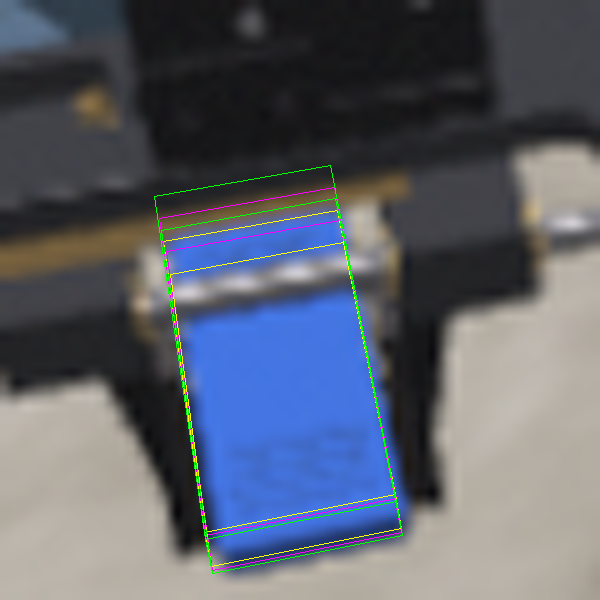

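View pics/ovf_side.png

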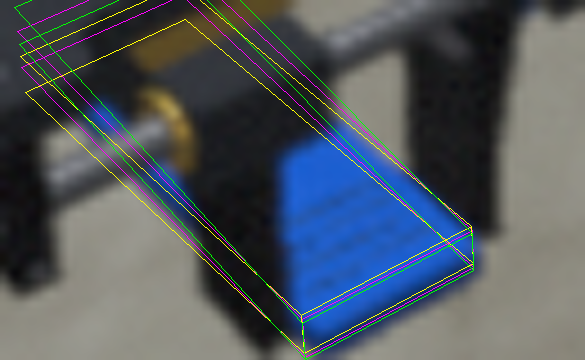

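```bash
cat > pitch.py <<'E'
from h import *
import sys
def run(tag,tcp,ax,ay,wins,k=8,offs=(.039,.041,.043),zb=-.0022):
    d=np.array([ax[0],ax[1],0]);y=np.array([ay[0],ay[1],0])
    def held(pitch,off):
        P=[]
        for u in (-off-.055,-off+.055):
            for b in (-.02,.02):
                for z in (zb,zb+.01):
                    P.append(tcp+d*(u*np.cos(pitch))+y*b+np.array([0,0,z+u*np.sin(pitch)]))
        return np.array(P)
    data={}
    for n,(x0,y0,x1,y1) in wins.items():
        im=np.load(f"pics/{n}_{tag}.npy")
        c=cv2.resize(im[y0:y1,x0:x1],None,fx=k,fy=k,interpolation=cv2.INTER_CUBIC)
        hsv=cv2.cvtColor(c,cv2.COLOR_RGB2HSV)
        blue=((hsv[...,0]>103)&(hsv[...,0]<128)&(hsv[...,1]>120)&(hsv[...,2]>60))
        bench=(hsv[...,2]>125)&(hsv[...,1]<70)
        data[n]=(blue,bench,c)
    def cost(n,q,pitch,off):
        x0,y0,x1,y1=wins[n]; blue,bench,_=data[n]
        uv=(proj(cam(n),held(pitch,off))+q-[x0,y0]+.5)*k-.5
        h=cv2.convexHull(np.float32(uv)); m=np.zeros(blue.shape,np.uint8)
        cv2.fillConvexPoly(m,np.int32(np.round(h*16)),1,shift=4); m=m>0
        return (blue&~m).sum()+(bench&m).sum()
    for n in wins:
        for off in offs:
            res=[]
            for pd in np.arange(-6,7,1.):
                p=np.radians(pd)
                o=min((minimize(lambda q:cost(n,q,p,off),q0,method="Nelder-Mead",options=dict(initial_simplex=np.array(q0)+np.array([[0,0],[1,0],[0,1]]),xatol=.02,fatol=1)) for q0 in ([0,0],[.7,-.7])),key=lambda o:o.fun)
                res.append((pd,int(o.fun),o.x.round(1).tolist()))
            print(n,off,[(a,b) for a,b,_ in res],min(res,key=lambda t:t[1]))
    return data
if __name__=="__main__":
    run("f1",np.array([.4785,.3166,.0972]),(-.93,.367),(.367,.93),dict(scene=(138,200,185,245),side=(180,235,245,275)))
E
python3 pitch.py
```

```text
scene 0.039 [(np.float64(-6.0), 3176), (np.float64(-5.0), 3169), (np.float64(-4.0), 3165), (np.float64(-3.0), 3160), (np.float64(-2.0), 3150), (np.float64(-1.0), 3145), (np.float64(0.0), 3135), (np.float64(1.0), 3137), (np.float64(2.0), 3139), (np.float64(3.0), 3027), (np.float64(4.0), 3205), (np.float64(5.0), 3895), (np.float64(6.0), 4606)] (np.float64(3.0), 3027, [0.4, -0.2])
scene 0.041 [(np.float64(-6.0), 3190), (np.float64(-5.0), 3191), (np.float64(-4.0), 3174), (np.float64(-3.0), 3169), (np.float64(-2.0), 3175), (np.float64(-1.0), 3164), (np.float64(0.0), 3157), (np.float64(1.0), 3156), (np.float64(2.0), 3160), (np.float64(3.0), 3042), (np.float64(4.0), 3332), (np.float64(5.0), 4017), (np.float64(6.0), 4751)] (np.float64(3.0), 3042, [0.5, 0.3])
scene 0.043 [(np.float64(-6.0), 3207), (np.float64(-5.0), 3197), (np.float64(-4.0), 3193), (np.float64(-3.0), 3193), (np.float64(-2.0), 3179), (np.float64(-1.0), 3189), (np.float64(0.0), 3173), (np.float64(1.0), 3181), (np.float64(2.0), 3170), (np.float64(3.0), 3056), (np.float64(4.0), 3465), (np.float64(5.0), 4146), (np.float64(6.0), 48
[... 459 characters left out ...]
at64(-5.0), 1413), (np.float64(-4.0), 1264), (np.float64(-3.0), 1174), (np.float64(-2.0), 1077), (np.float64(-1.0), 1008), (np.float64(0.0), 949), (np.float64(1.0), 895), (np.float64(2.0), 859), (np.float64(3.0), 888), (np.float64(4.0), 963), (np.float64(5.0), 1058), (np.float64(6.0), 1157)] (np.float64(2.0), 859, [1.4, 1.0])
side 0.043 [(np.float64(-6.0), 1544), (np.float64(-5.0), 1414), (np.float64(-4.0), 1275), (np.float64(-3.0), 1175), (np.float64(-2.0), 1082), (np.float64(-1.0), 1016), (np.float64(0.0), 953), (np.float64(1.0), 887), (np.float64(2.0), 851), (np.float64(3.0), 865), (np.float64(4.0), 934), (np.float64(5.0), 1033), (np.float64(6.0), 1129)] (np.float64(2.0), 851, [2.0, 1.5])
```

Run:
```python
from h import *
s=r.sense(); print(np.round(s["joints"],1), s["time_s"])
```

```text
[  49.7   24.   -16.5   -0.   -49.6 -161.2] 17.4
```

drive_tool:
  series:
    - [[0, 0, 0, 0, 0, 0.05, 255], [0, 0, 0, 0, 0, 0.13, 255], [0, 0, 0, 0, 0, 0.22, 255], [0, 0, 0, 0, 0, 0.31, 255], [0, 0, 0, 0, 0, 0.4, 255], [0, 0, 0, 0, 0, 0.49, 255], [0, 0, 0, 0, 0, 0.57, 255], [0, 0, 0, 0, 0, 0.63, 255], [0, 0, 0, 0, 0, 0.66, 255], [0, 0, 0, 0, 0, 0.66, 255]]

```text
time_s: 18.4
tcp_pos: [0.478, 0.3162, 0.0957]
ee_rot: [[-0.79, -0.613, -0.001], [-0.613, 0.79, -0.001], [0.002, -0.0, -1.0]]
wrist_force: [0.6, -0.2, 0.4]
gripper_width: 0.454
```

Run:
```python
from h import *
s=r.sense(); print(np.round(s["tcp_pos"],4),np.round(s["ee_rot"],4).tolist(),np.round(s["joints"],1))
for n in ("scene","side"):
    im=r.capture(n); np.save(f"pics/{n}_g1.npy",im); cv2.imwrite(f"pics/{n}_g1.png",im[:,:,::-1])
im=np.load("pics/side_g1.npy"); crop(im,130,180,290,300,4.5,"pics/g_d.png")
```

```text
[0.478  0.3162 0.0957] [[-0.7898, -0.6134, -0.0011], [-0.6134, 0.7898, -0.0012], [0.0016, -0.0003, -1.0]] [  49.7   24.1  -16.5   -0.   -49.6 -101.8]
```

View pics/scene_g1.png

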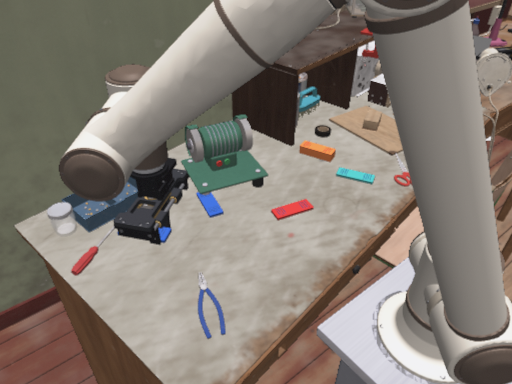

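View pics/side_g1.png

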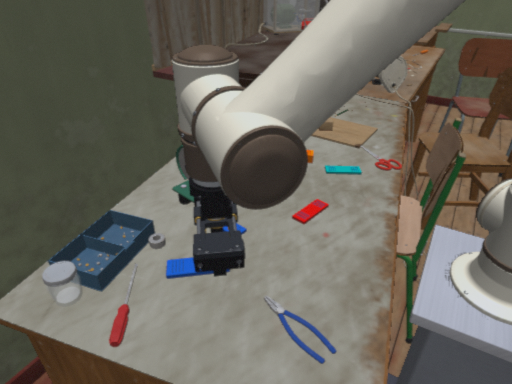

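Run:
```python
from h import *
tcp=np.array([.478,.3162,.0957]); d=np.array([-.7898,-.6134,.0016]); y=np.array([-.6134,.7898,-.0003])
def held(pitch,off=.041,zb=-.0022):
    P=[]
    for u in (-off-.055,-off+.055):
        for b in (-.02,.02):
            for z in (zb,zb+.01):
                P.append(tcp+d*(u*np.cos(pitch))+y*b+np.array([0,0,z+u*np.sin(pitch)]))
    return np.array(P)
x0,y0,x1,y1=155,245,255,290;k=8
im=np.load("pics/side_g1.npy")
c=cv2.resize(im[y0:y1,x0:x1],None,fx=k,fy=k,interpolation=cv2.INTER_CUBIC)
for pt,col in ((0,(255,0,255)),(np.radians(4),(255,255,0)),(np.radians(-4),(0,255,0))):
    uv=(proj(cam("side"),held(pt))-[x0,y0]+.5)*k-.5
    for i,j in ((1,3),(3,7),(7,5),(5,1),(4,6),(0,4),(0,2),(2,6),(4,5),(6,7),(0,1),(2,3)):
        cv2.line(c,tuple(np.int32(uv[i])),tuple(np.int32(uv[j])),col,1)
cv2.imwrite("pics/ovg.png",c[:,:,::-1])
im=np.load("pics/scene_g1.npy")
# packer A fit from scene: overlay
a=np.radians(-13.5); ctr=np.array([.5669,.123])+.040*np.array([np.cos(a),np.sin(a)])
x0,y0,x1,y1=175,150,275,225;k=7
c=cv2.resize(im[y0:y1,x0:x1],None,fx=k,fy=k,interpolation=cv2.INTER_CUBIC)
uv=(proj(cam("scene"),box(ctr[0],ctr[1],a))-[x0,y0]+.5)*k-.5
for i,j in ((1,3),(3,7),(7,5),(5,1),(0,4),(0,2),(0,1),(2,3)):
    cv2.line(c,tuple(np.int32(uv[i])),tuple(np.int32(uv[j])),(255,0,255),1)
S=np.array([.628,.1085]); t=np.linspace(0,2*np.pi,40)
uv=(proj(cam("scene"),np.c_[S[0]+.015*np.cos(t),S[1]+.015*np.sin(t),0*t+.0225])-[x0,y0]+.5)*k-.5
cv2.polylines(c,[np.int32(uv)],True,(255,255,0),1)
gx=np.array([np.cos(a),np.sin(a)]);gy=np.array([-np.sin(a),np.cos(a)])
for z in (.036,.05):
    Q=[S+gx*p+gy*q for p,q in ((.14,.023),(-.023,.023),(-.023,-.175))]
    uv=(proj(cam("scene"),np.array([[*q,z] for q in Q]))-[x0,y0]+.5)*k-.5
    cv2.polylines(c,[np.int32(uv)],False,(255,0,0),1)
cv2.imwrite("pics/ovA2.png",c[:,:,::-1])
```

```text
(no output)
```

View pics/ovg.png

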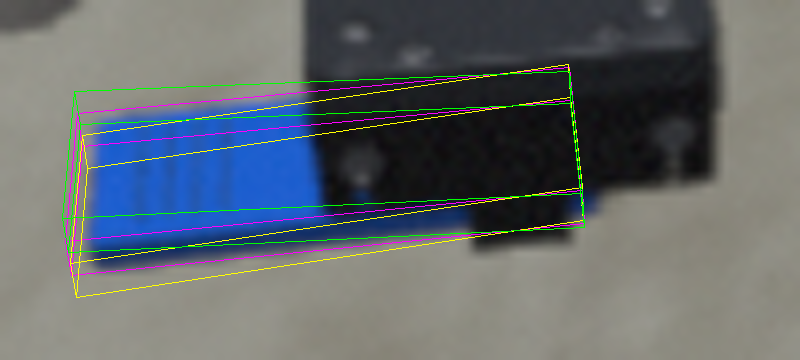

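View pics/ovA2.png

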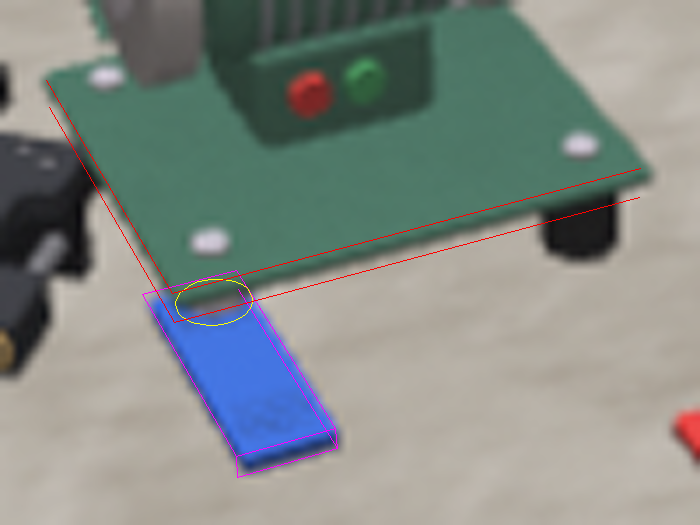

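drive_tool:
  series:
    - [[0, -0.03, 0, 0, 0, -0.03, 255], [0, -0.08, 0, 0, 0, -0.09, 255], [0.01, -0.15, 0, 0, 0, -0.16, 255], [0.01, -0.22, 0, 0, 0, -0.24, 255], [0.02, -0.3, 0, 0, 0, -0.32, 255], [0.02, -0.38, 0, 0, 0, -0.4, 255], [0.03, -0.45, 0, 0, 0, -0.47, 255], [0.03, -0.51, 0, 0, 0, -0.53, 255], [0.04, -0.56, 0, 0, 0, -0.56, 255], [0.04, -0.58, 0, 0, 0, -0.57, 255]]

```text
time_s: 19.5
tcp_pos: [0.4843, 0.2288, 0.0964]
ee_rot: [[-0.972, 0.235, -0.0], [0.235, 0.972, -0.0], [0.0, -0.0, -1.0]]
wrist_force: [0.2, -0.3, -0.1]
gripper_width: 0.45
```

drive_tool:
  series:
    - [[0, -0.03, 0, 0, 0, 0, 255], [0, -0.09, -0.02, 0, 0, 0, 255], [0, -0.17, -0.06, 0, 0, 0, 255], [0, -0.26, -0.12, 0, 0, 0, 255], [0, -0.35, -0.18, 0, 0, 0, 255], [0, -0.43, -0.24, 0, 0, 0, 255], [0, -0.5, -0.3, 0, 0, 0, 255], [0, -0.55, -0.35, 0, 0, 0, 255], [0, -0.578, -0.39, 0, 0, 0, 255], [0, -0.578, -0.4, 0, 0, 0, 255]]

```text
time_s: 20.5
tcp_pos: [0.484, 0.142, 0.0357]
ee_rot: [[-0.972, 0.233, -0.001], [0.233, 0.972, -0.001], [0.001, -0.001, -1.0]]
wrist_force: [-1.9, 0.4, -0.7]
gripper_width: 0.455
```

```bash
python3 look.py h1
python3 - <<'E'
from h import *
z=[]
s=r.sense(); print(np.round(s["tcp_pos"],4),np.round(s["ee_rot"],4).tolist())
E
```

```text
[0.484  0.142  0.0357]
[0.4847 0.1432 0.0367] [[-0.9727, 0.2322, 0.0006], [0.2322, 0.9727, 0.0003], [-0.0005, 0.0004, -1.0]]
```

View pics/scene_h1.png

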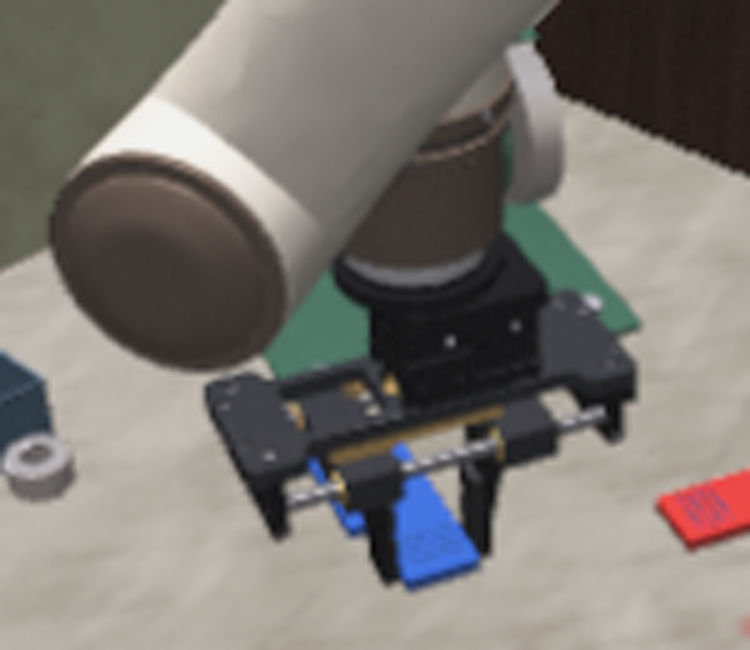

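View pics/side_h1.png

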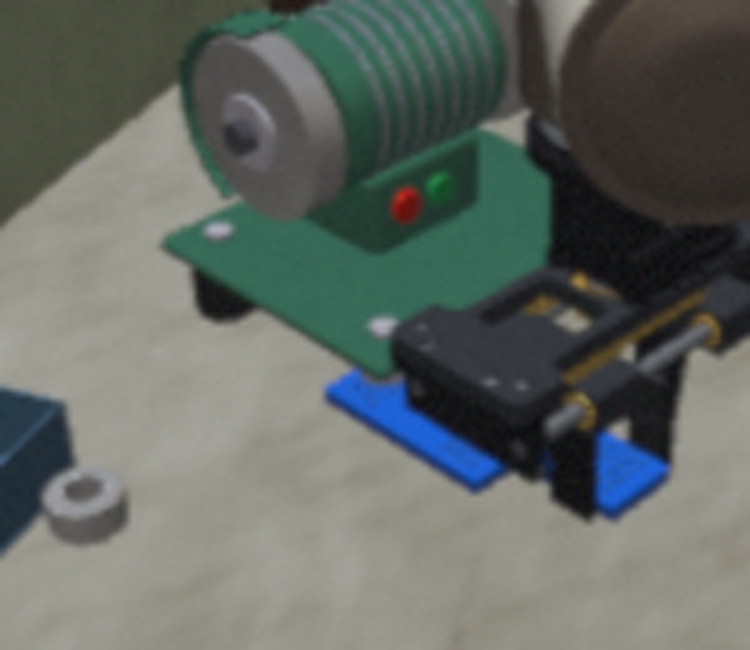

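View pics/wrist_h1.png

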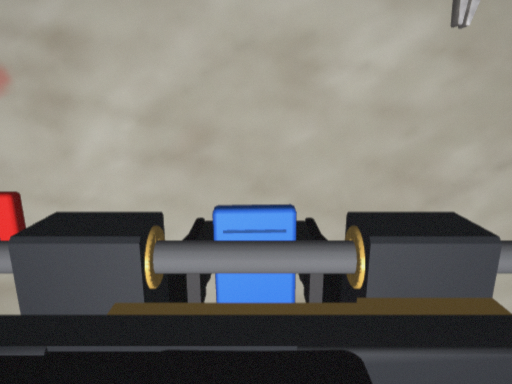

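drive_tool:
  series:
    - [[0, 0, -0.02, 0, 0, 0, 255], [0, 0, -0.05, 0, 0, 0, 255], [0, 0, -0.08, 0, 0, 0, 255], [0, 0, -0.11, 0, 0, 0, 255], [0, 0, -0.13, 0, 0, 0, 255], [0, 0, -0.143, 0, 0, 0, 255], [0, 0, -0.149, 0, 0, 0, 255], [0, 0, -0.149, 0, 0, 0, 255], [0, 0, -0.149, 0, 0, 0, 255], [0, 0, -0.149, 0, 0, 0, 255]]

```text
time_s: 21.65
tcp_pos: [0.4845, 0.1428, 0.0144]
ee_rot: [[-0.973, 0.233, 0.0], [0.233, 0.973, 0.0], [-0.0, 0.0, -1.0]]
wrist_force: [0.0, 0.8, 0.2]
gripper_width: 0.455
```

Run:
```python
from h import *
z=[];f=[]
for i in range(6):
    im=r.capture("side" if i<5 else "scene"); s=r.sense(); z.append(s["tcp_pos"]); f.append(s["wrist_force"])
    if i==4: np.save("pics/side_h2.npy",im)
np.save("pics/scene_h2.npy",im)
print(np.mean(z,0).round(4),np.std(z,0).round(4),np.mean(f,0).round(2), s["time_s"])
im=np.load("pics/side_h2.npy"); crop(im,190,195,300,270,7,"pics/h2d.png")
im=np.load("pics/scene_h2.npy"); crop(im,190,180,260,240,9,"pics/h2s.png")
```

```text
[0.4844 0.1428 0.0143] [0. 0. 0.] [-0.11 -0.1  -0.11] 21.95
```

View pics/h2d.png

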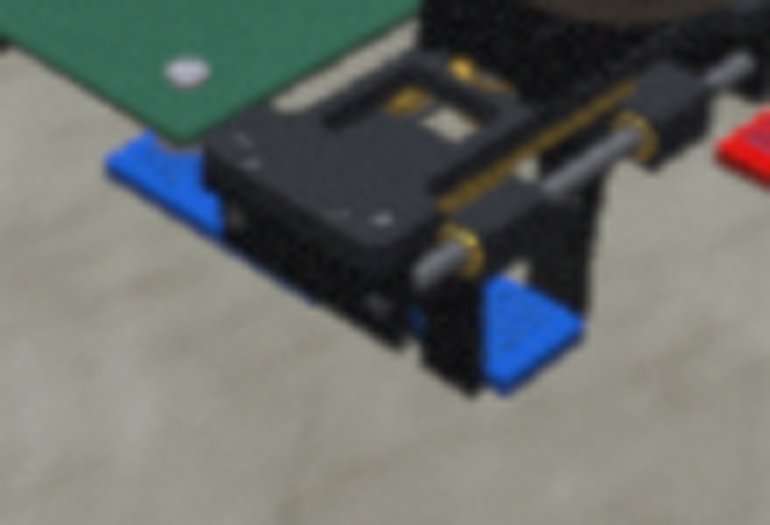

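View pics/h2s.png

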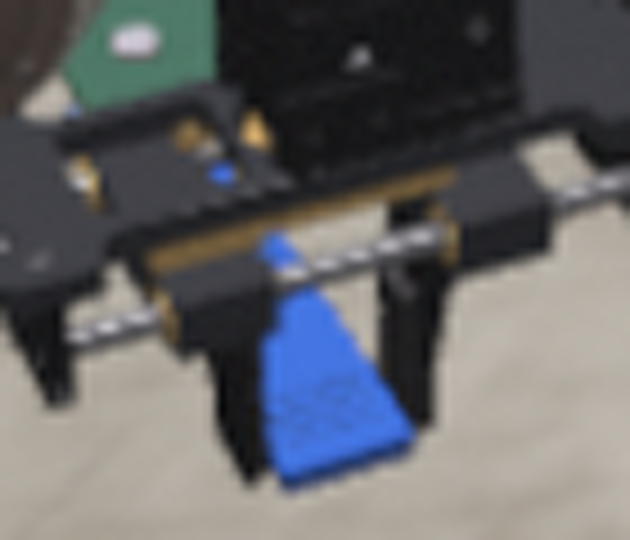

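drive_tool:
  series:
    - [[0.02, -0.005, 0, 0, 0, 0, 255], [0.05, -0.012, 0, 0, 0, 0, 255], [0.08, -0.019, 0, 0, 0, 0, 255], [0.11, -0.026, 0, 0, 0, 0, 255], [0.14, -0.034, 0, 0, 0, 0, 255], [0.17, -0.041, 0, 0, 0, 0, 255], [0.2, -0.048, 0, 0, 0, 0, 255], [0.23, -0.055, 0, 0, 0, 0, 255], [0.25, -0.06, 0, 0, 0, 0, 255], [0.26, -0.062, 0, 0, 0, 0, 255]]

```text
time_s: 22.95
tcp_pos: [0.5237, 0.1334, 0.0142]
ee_rot: [[-0.972, 0.233, 0.0], [0.233, 0.972, 0.0], [-0.0, 0.0, -1.0]]
wrist_force: [-0.1, 0.4, -0.6]
gripper_width: 0.455
```

Run:
```python
from h import *
im=r.capture("side"); s=r.sense(); np.save("pics/side_i1.npy",im)
print(np.round(s["tcp_pos"],4),np.round(s["wrist_force"],2))
crop(im,170,170,290,260,6.5,"pics/i1d.png")
```

```text
[0.5237 0.1334 0.0142] [ 0.69 -0.39 -0.43]
```

View pics/i1d.png

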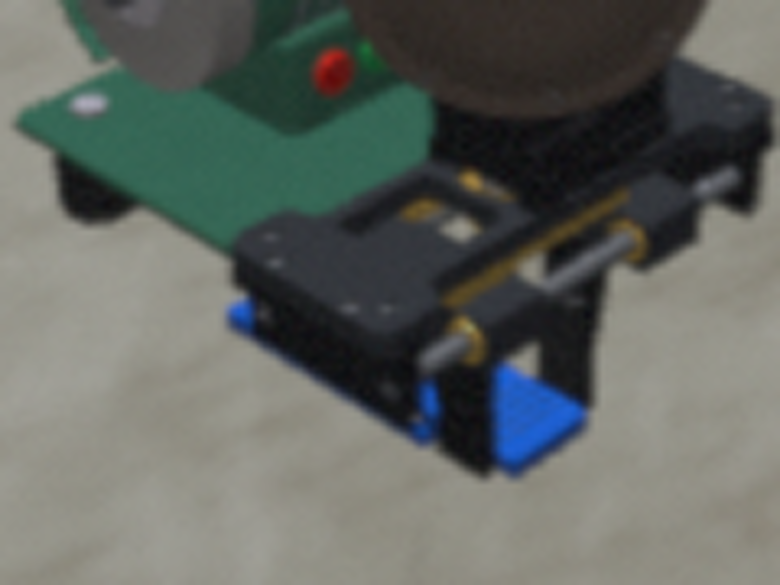

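drive_tool:
  series:
    - [[0.015, -0.004, 0, 0, 0, 0, 255], [0.045, -0.011, 0, 0, 0, 0, 255], [0.08, -0.019, 0, 0, 0, 0, 255], [0.115, -0.028, 0, 0, 0, 0, 255], [0.15, -0.036, 0, 0, 0, 0, 255], [0.19, -0.045, 0, 0, 0, 0, 255], [0.225, -0.054, 0, 0, 0, 0, 255], [0.26, -0.062, 0, 0, 0, 0, 255], [0.285, -0.068, 0, 0, 0, 0, 255], [0.3, -0.072, 0, 0, 0, 0, 255]]

```text
time_s: 24.0
tcp_pos: [0.5687, 0.1225, 0.0141]
ee_rot: [[-0.972, 0.233, -0.0], [0.233, 0.972, 0.0], [0.0, 0.0, -1.0]]
wrist_force: [0.1, -1.0, -0.6]
gripper_width: 0.45
```

Run:
```python
from h import *
im=r.capture("side"); s=r.sense(); np.save("pics/side_i2.npy",im)
print(np.round(s["tcp_pos"],4),np.round(s["wrist_force"],2))
crop(im,150,150,290,255,5.5,"pics/i2d.png")
im=r.capture("scene"); np.save("pics/scene_i2.npy",im); crop(im,150,110,280,230,5,"pics/i2s.png")
```

```text
[0.5689 0.1225 0.0142] [ 1.83 -0.57 -0.99]
```

View pics/i2d.png

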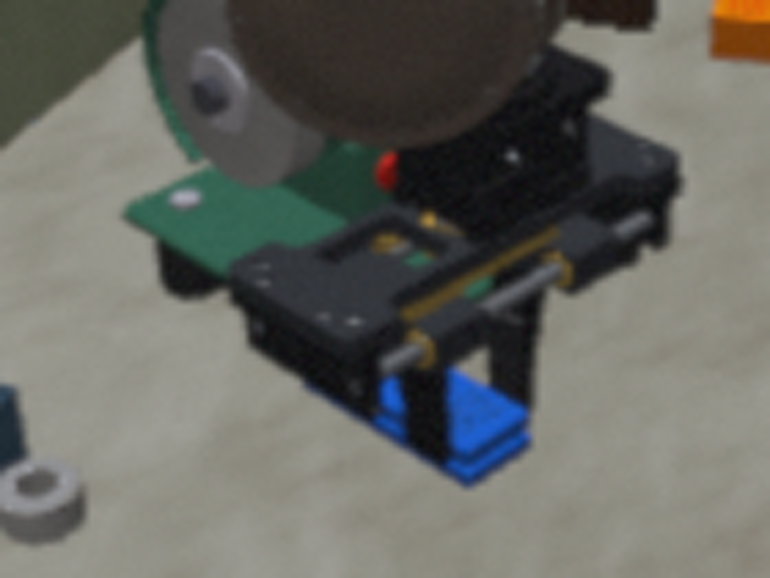

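View pics/i2s.png

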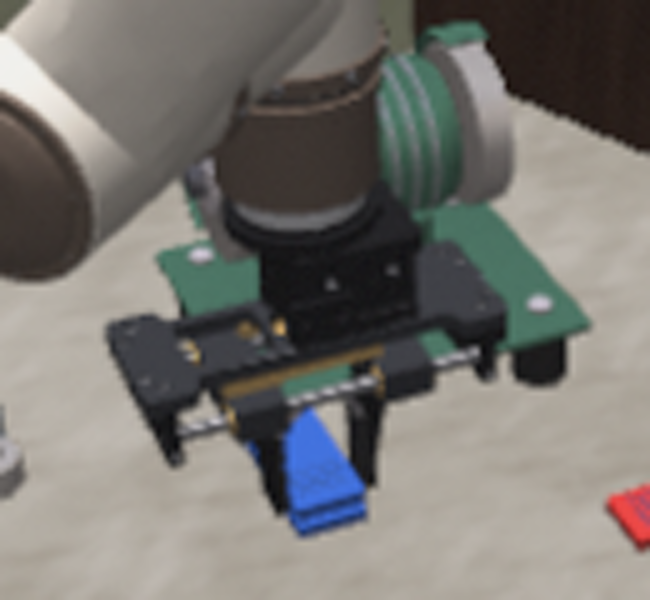

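drive_tool:
  series:
    - [[0, 0, -0.004, 0, 0, 0, 255], [0, 0, -0.008, 0, 0, 0, 255], [0, 0, -0.012, 0, 0, 0, 255], [0, 0, -0.012, 0, 0, 0, 220], [0, 0, -0.012, 0, 0, 0, 180], [0, 0, -0.012, 0, 0, 0, 140], [0, 0, -0.012, 0, 0, 0, 100], [0, 0, -0.012, 0, 0, 0, 80], [0, 0, -0.012, 0, 0, 0, 80], [0, 0, -0.012, 0, 0, 0, 80]]

```text
time_s: 25.1
tcp_pos: [0.5684, 0.1227, 0.0124]
ee_rot: [[-0.973, 0.233, 0.0], [0.233, 0.973, 0.0], [-0.0, 0.0, -1.0]]
wrist_force: [0.3, 1.1, 0.2]
gripper_width: 0.667
```

Run:
```python
from h import *
s=r.sense(); print(np.round(s["tcp_pos"],4),s["gripper_width"],np.round(s["wrist_force"],2))
im=r.capture("wrist"); cv2.imwrite("pics/j3.png",im[:,:,::-1])
im=r.capture("side"); crop(im,150,150,290,255,5.5,"pics/j3d.png")
```

```text
[0.5684 0.1227 0.0124] 0.6666392691791647 [0.35 1.09 0.17]
```

View pics/j3.png

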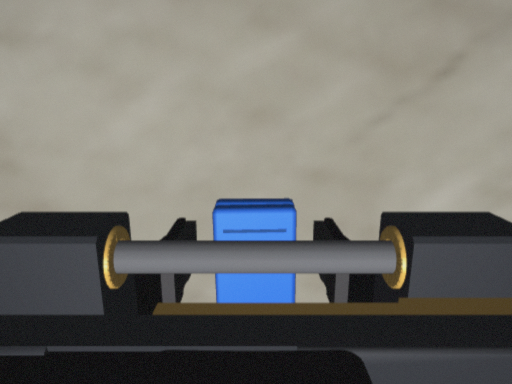

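View pics/j3d.png

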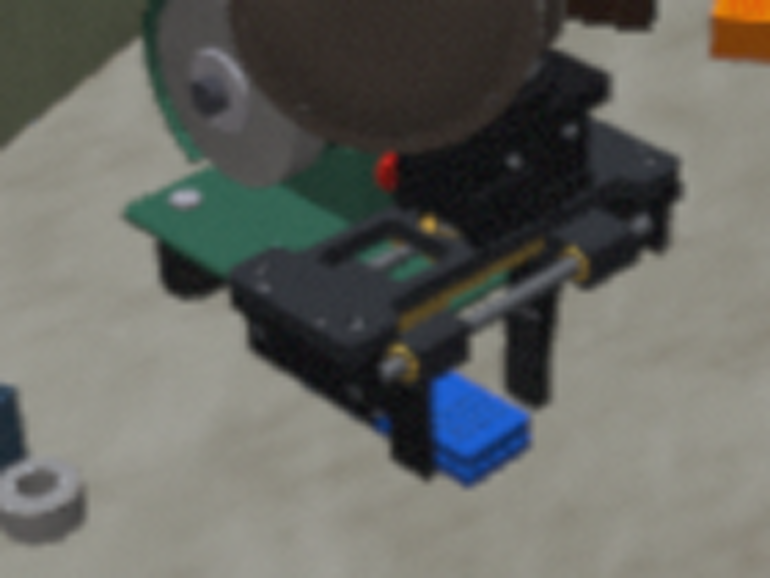

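drive_tool:
  series:
    - [[0, 0, 0.04, 0, 0, 0, 80], [0, 0, 0.12, 0, 0, 0, 80], [0, 0, 0.24, 0, 0, 0, 80], [0, 0, 0.38, 0, 0, 0, 80], [-0.05, 0, 0.5, 0, 0, 0, 80], [-0.15, 0, 0.6, 0, 0, 0, 80], [-0.3, -0.03, 0.68, 0, 0, 0, 80], [-0.45, -0.1, 0.74, 0, 0, 0, 80], [-0.6, -0.2, 0.78, 0, 0, 0, 80], [-0.7, -0.32, 0.8, 0, 0, 0, 80]]

```text
time_s: 26.2
tcp_pos: [0.4624, 0.0745, 0.1342]
ee_rot: [[-0.973, 0.231, 0.002], [0.231, 0.973, 0.001], [-0.002, 0.002, -1.0]]
wrist_force: [0.6, -1.3, -1.1]
gripper_width: 0.683
```

drive_tool:
  series:
    - [[-0.02, -0.1, 0, 0, 0, 0, 80], [-0.04, -0.22, 0, 0, 0, 0, 80], [-0.06, -0.35, 0, 0, 0, 0, 80], [-0.08, -0.48, 0, 0, 0, 0, 80], [-0.1, -0.6, 0, 0, 0, 0, 80], [-0.1, -0.72, 0, 0, 0, 0, 80], [-0.1, -0.82, 0, 0, 0, 0, 80], [-0.1, -0.9, 0, 0, 0, 0, 80], [-0.1, -0.96, 0, 0, 0, 0, 80], [-0.1, -1.0, 0, 0, 0, 0, 80]]

```text
time_s: 27.2
tcp_pos: [0.4486, -0.0761, 0.1325]
ee_rot: [[-0.972, 0.233, 0.0], [0.233, 0.972, -0.0], [-0.0, 0.0, -1.0]]
wrist_force: [-0.5, -1.0, 0.2]
gripper_width: 0.683
```

Run:
```python
from h import *
for n in ("scene","side"):
    im=r.capture(n); np.save(f"pics/{n}_k1.npy",im)
    cv2.imwrite(f"pics/{n}_k1.png",im[:,:,::-1])
im=np.load("pics/scene_k1.npy"); a=im[130:220,170:275]
b=np.load("pics/side_k1.npy")[150:240,165:285]
crop(im,170,120,280,220,6,"pics/k1s.png"); crop(np.load("pics/side_k1.npy"),165,140,285,245,6,"pics/k1d.png")
print(r.sense()["time_s"],np.round(r.sense()["tcp_pos"],3))
```

```text
27.3 [ 0.448 -0.076  0.132]
```

View pics/k1s.png

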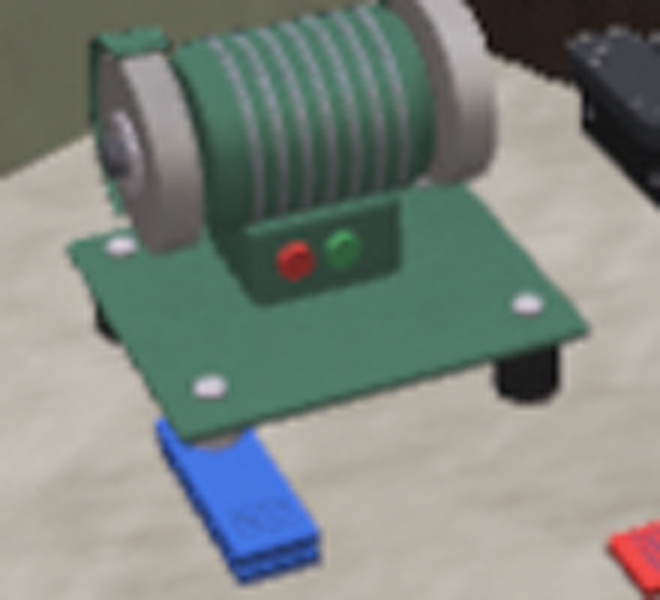

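View pics/k1d.png

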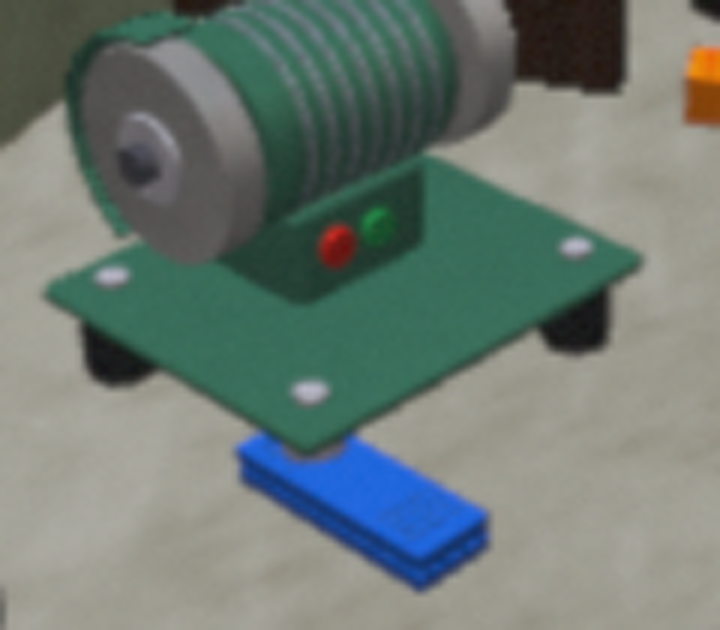

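Run:
```python
from h import *
a=np.radians(-13.5); gx=np.array([np.cos(a),np.sin(a)]); gy=np.array([-gx[1],gx[0]])
# visible stack fit: box z 0..0.02, cost ignoring pixels covered by plate (non-bench, non-blue)
k=6
for n,(x0,y0,x1,y1) in dict(scene=(180,170,245,225),side=(190,200,265,245)).items():
    im=np.load(f"pics/{n}_k1.npy"); c=cv2.resize(im[y0:y1,x0:x1],None,fx=k,fy=k,interpolation=cv2.INTER_CUBIC)
    hsv=cv2.cvtColor(c,cv2.COLOR_RGB2HSV)
    blue=((hsv[...,0]>103)&(hsv[...,0]<128)&(hsv[...,1]>100)&(hsv[...,2]>40)); bench=(hsv[...,2]>125)&(hsv[...,1]<70)
    def cost(p):
        uv=(proj(cam(n),box(p[0],p[1],p[2],z0=0,z1=.02))-[x0,y0]+.5)*k-.5
        m=np.zeros(blue.shape,np.uint8); cv2.fillConvexPoly(m,np.int32(np.round(cv2.convexHull(np.float32(uv))*16)),1,shift=4); m=m>0
        return (blue&~m).sum()+(bench&m).sum()
    q=np.array([.606,.1137,a]); best=None
    for dd in ([0,0,0],[.005,0,.03],[-.005,.005,-.03]):
        q0=q+dd
        o=minimize(cost,q0,method="Nelder-Mead",options=dict(initial_simplex=np.array([q0,q0+[.01,0,0],q0+[0,.01,0],q0+[0,0,.05]]),xatol=1e-4,fatol=1))
        if best is None or o.fun<best.fun: best=o
    p=best.x
    # stub from the bolt above it in the same picture
    bolt=dict(scene=(170+(209+.5)/6-.5,120+(385+.5)/6-.5),side=(165+(310+.5)/6-.5,140+(391+.5)/6-.5))[n]
    S=back(cam(n),bolt,.052)[0,:2]
    d=S-p[:2]; u=np.array([np.cos(p[2]),np.sin(p[2])]); v=np.array([-u[1],u[0]])
    print(n,p[:2].round(4),np.degrees(p[2]).round(1),best.fun,"S",S.round(4),"stub in packer x %.1f y %.1f mm"%(1e3*d@u,1e3*d@v))
    old=np.load(f"pics/{n}.npy"); 
    # grinder moved? phase correlation on switch/wheel region
    r0=dict(scene=(182,118,255,160),side=(178,128,260,180))[n]
    A=cv2.cvtColor(old,cv2.COLOR_RGB2GRAY)[r0[1]:r0[3],r0[0]:r0[2]].astype(np.float32);B=cv2.cvtColor(im,cv2.COLOR_RGB2GRAY)[r0[1]:r0[3],r0[0]:r0[2]].astype(np.float32)
    print("  grinder shift px",np.round(cv2.phaseCorrelate(A,B),2)[0] if False else cv2.phaseCorrelate(A,B))
print(np.round(r.sense()["wrist_force"],2))
for q in ("scene",):
    for d in r.silhouettes("scene","orange_mid")[:1]:
        v=np.argwhere(d["pixels"]); print("orange",v[:,::-1].mean(0).round(1))
```

```text
scene [0.6068 0.1113] -15.1 913.0 S [0.6293 0.1078] stub in packer x 22.6 y 2.4 mm
  grinder shift px ((0.5007410047263292, 0.4937712843644668), 1.002534828821818)
side [0.6058 0.1126] -15.0 783.0 S [0.6293 0.1109] stub in packer x 23.1 y 4.4 mm
  grinder shift px ((0.005763795203421296, 0.005366685712289154), 0.9975790740531167)
[ 0.48 -0.09  0.42]
orange [319.2 152.1]
```

Run:
```python
from h import *
print(r.finish_job()); print(r.sense()["time_s"])
```

```text
the job is handed in; nothing more can be done
None
the job is handed in; nothing more can be done
```

I slid both blue packers under the grinder's front left stub, the first flat on the bench and the second on top of it. I then lifted the open gripper clear and handed the job in at about 27 s of the 64 s allowed. The hand-in gave no verdict.

**Position:** fits of the stack in the last pictures put the stub 22.6 mm (scene) and 23.1 mm (side) along from the packers' centre, where 47 mm is allowed. Sideways it is 2.4 mm (scene) and 4.4 mm (side) off, where 12 mm is allowed. The two cameras disagree by about 2 mm sideways. Both packers look flat and aligned with each other in both views.

**Grinder:** the side view shows no shift. The scene comparison gave about 0.5 px (roughly 1 mm), which I took to be a measuring artefact and did not pursue. Wrist forces stayed within noise during both insertions.

**Other checks that did not come out clean:**
- The force read 5.5 N as the second packer was gripped, and it then hung about 1 degree tip down. I allowed for this in the insertion height, and it settled flat when released.
- The orange packer's centroid in the scene picture read about 2 px off its starting value. I put that down to the gripper partly hiding it, because nothing went near it.

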